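# Lay the top courses of a model cabin roof to their chalk lines

## Task

One course of red roof sheet on the model cabin has slipped down: slide it back up without lifting it off the roof, until its lower edge lies along the white chalk line on the glued course below (now hidden under it, but ticked in pencil on the deck at both ends), squarely and even with it at the ends. Then choose, from the two cut sheets on the green mat, the one whose notch comes on the flue's side (same face up, notch uphill), and lay it without dropping it as the top course, notch round the flue, its lower edge along the chalk line of the course you have just set and its ends even with the rest. Leave the other sheet and the things on the bench where they are, and do not knock the flue.

Things in the scene. Friction and masses are not known exactly. Their poses are not given: they have to be found in the camera images.
- hut: Model cabin with a single-pitch roof, fixed. Origin: middle of the eave, at the underside of the lower edge of the glued first course, 95 mm above the bench. x runs up the slope in the plane of the sheets (14 degrees above level, away from the robot), y along the eave to the left, z square off the sheets. The glued rust-brown first course fills x 0 to 56, y -90 to 90, z 0 to 4 mm.
- chalk1 (a point): Middle of the white chalk line across the face of the glued first course, 36 mm up from its lower edge: where the lower edge of the second course belongs. Covered at the start; a black pencil tick on the bare deck beyond each end of the sheets (y 91 to 102 mm) shows its height, and so does a second pair for the next line at x = 72 mm. Axes as the cabin.
- deck_top (a point): Middle of the upper edge of the plywood deck (x = 136 mm of the cabin, y -102 to 102). The deck's top lies at z = (x - 56) / 9 mm of the cabin, so that each course, parallel to the cabin's frame, rests on the face of the one below and its upper edge on the deck: the second at z 4 to 8 mm, the top one at z 8 to 12, x 72 to 128 mm.
- course2_c (a point): Centre, half-way through the thickness, of the second course: a loose red sheet, about 50 g, 180 mm long, 56 mm from lower (butt) edge to upper edge, 4 mm thick. It lies slipped down 11 to 21 mm and askew on the first course's face, held by friction only. x from its butt edge to its upper edge (up the slope), y along the sheet to the left, z out of its face.
- chalk2 (a point): Middle of the white chalk line along the face of the second course, 36 mm up from its butt edge: where the butt edge of the top course belongs. It moves with that sheet.
- course2_butt_l (a point): middle of the thickness of that sheet's butt edge at its left (+y) end; axes as the sheet
- course2_butt_r (a point): the same at the right (-y) end of its butt edge
- course2: The same second course; origin on its underside, 2 mm below course2_c, same axes.
- sheet_l_c (a point): Cut red sheet lying flat on the mat, about 45 g, 180 mm long, 56 mm from lower (butt) edge to upper edge, 4 mm thick, without a line. A notch 36 mm wide and 30 mm deep is cut into its upper edge, centred 55 mm left (+y) of its middle. Point: its centre, half-way through the thickness; x from the butt edge to the notched upper edge, y along it to the left, z up.
- sheet_l_butt_l (a point): middle of the thickness of that sheet's butt edge at its left (+y) end; axes as the sheet
- sheet_l_butt_r (a point): the same at the right (-y) end of its butt edge
- sheet_r_c (a point): The mirror image: the same sheet with the notch centred 55 mm right (-y) of its middle. Same point and axes.
- sheet_r_butt_l (a point): middle of the thickness of that sheet's butt edge at its left (+y) end; axes as the sheet
- sheet_r_butt_r (a point): the same at the right (-y) end of its butt edge
- flue: Fixed upright steel flue pipe, 16 mm in diameter, with a dark cap 22 mm wide, standing in one of the two openings of the deck (x = 112 mm in the cabin's frame, y = +55 or -55 mm); the other opening is closed by a flush black plug. Origin: pipe axis at the deck; the cap's top is 47 mm above it.
- mat: Green cutting mat on which the two cut sheets lie, 290 x 270 x 3 mm, fixed. Origin: centre of its underside.
Things that resemble listed ones, but are neither listed nor needed, are in the scene too. Leave any blue look-alike of the part that bears sheet_l_c alone.

How it is judged:
On the way:
1. the slipped course lies along the chalk line of the glued course, square and even with it, while both cut sheets are still off the roof (x of course2_butt_l in the frame of hut between 0.032 and 0.04 m and x of course2_butt_r in the frame of hut between 0.032 and 0.04 m and y of course2_c in the frame of hut between -0.008 and 0.008 m and z of course2_c in the frame of hut between 0.003 and 0.009 m and linear speed of course2 below 0.01 m/s and horizontal distance between each of sheet_l_c, sheet_r_c and hut above 0.19 m), for 0.3 s.
At the end, for the whole second after the job is handed in: Both ends of the second course's lower edge within 4 mm of the glued course's chalk line; those of the sheet notched on the flue's side within 4 mm of the second course's line; both centred along the eave within 8 mm, within 3 mm of their laid height, at rest (x of course2_butt_l in the frame of hut between 0.032 and 0.04 m and x of course2_butt_r in the frame of hut between 0.032 and 0.04 m and y of course2_c in the frame of hut between -0.008 and 0.008 m and z of course2_c in the frame of hut between 0.003 and 0.009 m and linear speed of course2 below 0.01 m/s and ((y of flue in the frame of hut above 0 m and x of sheet_l_butt_l in the frame of course2 between 0.004 and 0.012 m and x of sheet_l_butt_r in the frame of course2 between 0.004 and 0.012 m and y of sheet_l_c in the frame of hut between -0.008 and 0.008 m and z of sheet_l_c in the frame of hut between 0.007 and 0.013 m and linear speed of sheet_l below 0.01 m/s) or (not (y of flue in the frame of hut above 0 m) and x of sheet_r_butt_l in the frame of course2 between 0.004 and 0.012 m and x of sheet_r_butt_r in the frame of course2 between 0.004 and 0.012 m and y of sheet_r_c in the frame of hut between -0.008 and 0.008 m and z of sheet_r_c in the frame of hut between 0.007 and 0.013 m and linear speed of sheet_r below 0.01 m/s))); the robot touches nothing.
It fails at once if the slipped course is lifted off the roof (its middle more than 15 mm above its bed) (z of course2_c in the frame of hut above 0.021 m).
It fails at once if the sheet is dropped: it moves faster than 0.5 m/s out of the fingers ((contact force between the fingers and sheet_l below 0.05 N and linear speed of sheet_l above 0.5 m/s) or (contact force between the fingers and sheet_r below 0.05 N and linear speed of sheet_r above 0.5 m/s)).
It fails at once if the flue is knocked (more than 10 N) (contact force between anything else and flue above 10 N).
It fails at once if the sheet that does not fit is moved by more than 30 mm ((y of flue in the frame of hut above 0 m and distance of sheet_r_c from where it was at the start of the episode above 0.03 m) or (not (y of flue in the frame of hut above 0 m) and distance of sheet_l_c from where it was at the start of the episode above 0.03 m)).
It fails at once if a bystander is moved by more than 20 mm (distance of any of container_blue, container_rust, loader, excavator, glue, paint_jar, brush from where it was at the start of the episode above 0.02 m).
It also fails if it takes over 72 s, if anything falls off the work surface, if the arm or the gripper's body presses on something with over 40 N, if the wrist force passes 120 N, or if a joint passes its speed limit or range.

## Robot

A 6-joint arm with a two-finger parallel gripper is mounted at the origin on the work surface. World frame = base frame: x ahead of the robot, y to its left, z up, the work surface at z = 0. Lengths are in m, angles in rad, forces in N, time in s.
With the tool pointing down it reaches from about 0.35 to 0.725 m from the base axis. Payload 4.3 kg.
Tool frame: the origin (TCP) lies at the very end of the fingers, on their centre line; the grasp point (between the pads) lies 19 mm behind it (bot.tcp_to_grasp is the distance from the TCP to the grasp point, in m); y points along the fingers, x is the direction in which the jaws open and shut, and the axes are right-handed (so a half turn about y gives the same grasp; the last joint's range is limited). The gripper opens to 85 mm and grips with 20 to 120 N. Pads are 22 mm wide; open, the fingers measure 114 mm over their backs; the gripper's body (76 mm by 85 mm) begins 54 mm behind the grasp point. The pads swing forward as they close: fully open they stand 13 mm farther back than shut.
Start: joints at [-1.35, 0.377, 0.081, 1.274, 0, 1.46], TCP at [0.187, -0.544, 0.196] pointing down, gripper open.
Joint ranges: [-2.72, 2.72], [-0.84, 1.66], [-1.02, 1.22], [-1.77, 2.12], [-1.37, 1.28], [-3.14, 3.14]. Speed limits (rad/s): [2.57, 2.57, 3.14, 3.14, 3.14, 3.14].

## Interface

Orientations are given as a unit quaternion [w, x, y, z].
In Python, from station import bot, cams, job, models gives the robot as it stands. The module is installed in compiled form; this text tells all that it offers.
- The arm moves only by the tool move_arm, never from a script. Its argument "targets" is text: rows parted by semicolons, each of 7 numbers parted by spaces: the shift along the tool's x, y, z in mm, then the turn, a rotation vector about the tool's x, y, z in rad, then the finger opening in mm, from 0 to 85.4. In form: tx ty tz rx ry rz claw; .... A call has 1 to 10 rows; each row shifts and turns the commanded pose from where the row before left it, along the tool's axes as they then stand; what a row does not reach is not made up. A row lasts 1/8 s, in which the tool goes at most 62.5 mm and 10.7 degrees, less where a joint would pass 70% of its speed; a pose out of reach is approached as far as the arm can. A call with a gripper value outside its range is refused whole. The fingers move at their own pace and stop on an object; the grip force is fixed at half the most. Time passes only in rows, so rows that do not move let the fingers close. It gives the time, the measured TCP pose, the force and the opening at its end, in the units of the state.
- bot.get_obs(): the state, without advancing time (a new reading comes with each control period).
- cams.snapshot(name): name is "scene" or "top" or "wrist"; returns (picture, depth): 480x640x3 uint8, red, green, blue; 480x640 float32, m along the optical axis (not along the pixel's ray), 0 where there is no reading.
- cams.get_calibration(name): a dict with "mtx" (3x3 intrinsics, pixels), "k1" (the pictures are not rectified: a ray, as slopes to the right and down, at radius r is drawn at 1 + k1 r^2 times it, then the intrinsics apply), "R" (3x3) and "t" (3): a world point X has camera coordinates R X + t. Camera axes: x right, y down, z forward; pixel columns grow to the right and rows downward; lengths in m; the calibration is good to about 2 mm. A picture is of the moment at which its call begins: read the wrist's pose just before it. get_calibration takes no time and is no camera call; for the wrist camera it gives the pose at the moment of the call.
- job.sign_off(): hands the job in, once; it reports no verdict.
Trained networks look in the newest picture that a camera, given by its name, has taken for a name from the list of things; names that differ only in an ending like _2 or _b are one class to them, and where a whole thing is asked for, a point or a joint stands for the part that bears it (a point fixed in the world has none). Each returns a list of dicts, best first, with "conf" (0 to 1); they miss things now and then, are a little off and sometimes report something else, mostly with a low value. They report only what shows in the picture. A call takes as long as a camera call. They do not tell look-alikes from the thing itself.
- models.masks_of(label, camera): "region" (480x640 bool, what is visible of it) and "pixel" ([column, row] in pixels, amid what is visible of it).
The state is a dict: "time": time; "qpos": joint angles; "dq": joint speeds; "joint_torque": joint torques, N m; "position": TCP position; "ee_rot": TCP orientation; "ft_force": force on the tool from outside, world axes, zero at the start; "moment": the same for the moment, N m; "grip_width": finger opening in m.
Only numpy, scipy, OpenCV 4.12 (cv2) and the standard library are available. Lean on these libraries where they do the work, as an engineer would, in place of code of your own. Each camera call takes 0.05 s, during which the arm holds its last target. There are 200 camera calls.

## Working session

There is one attempt and no reset: what is moved stays moved. The work goes in short steps, Python scripts to look and compute and a tool call to move; the robot and the scene stay as the last step left them, time stands still between calls to the robot, and variables do not carry over. Pictures are saved under pics/ and viewed, about 8 in all and at most 12, crops included, and the job is handed in when it is done.

Besides the shell and the picture viewer there is one more tool, called as name(argument=value, ...), one argument or row to a line, values as JSON. move_arm: Moves the arm, as the interface text tells. Its arguments: {"type":"object","properties":{"targets":{"type":"string"}},"required":["targets"]}

```bash
mkdir -p pics; ls
cat > h.py <<'E'
import numpy as np, cv2
from station import bot,cams,job,models
def snap(n):
    p,d=cams.snapshot(n); c=cams.get_calibration(n); return p,d,c
def pts(d,c,uv):
    uv=np.asarray(uv,float).reshape(-1,2); K=np.array(c['mtx'])
    m=(uv-[K[0,2],K[1,2]])/[K[0,0],K[1,1]]
    x=m.copy()
    for _ in range(20): x=m/(1+c['k1']*(x**2).sum(1,keepdims=True))
    return x
def world(d,c,uv):
    uv=np.asarray(uv).reshape(-1,2); x=pts(d,c,uv); z=d[uv[:,1].astype(int),uv[:,0].astype(int)][:,None]
    P=np.hstack([x*z,z]); return (P-np.array(c['t']).ravel())@np.array(c['R'])
def proj(c,X):
    X=np.atleast_2d(X)@np.array(c['R']).T+np.array(c['t']).ravel(); s=X[:,:2]/X[:,2:]
    s=s*(1+c['k1']*(s**2).sum(1,keepdims=True)); K=np.array(c['mtx']); return s*[K[0,0],K[1,1]]+[K[0,2],K[1,2]]
E
python3 - <<'E'
from h import *
o=bot.get_obs(); print(o['time'],o['position'],o['ee_rot'],o['grip_width'],bot.tcp_to_grasp)
for n in ['scene','top']:
    p,d,c=snap(n); cv2.imwrite(f'pics/{n}0.png',p[:,:,::-1]); np.save(f'{n}d.npy',d)
    print(n,np.array(c['mtx']).round(1).tolist(),c['k1'],(-np.array(c['R']).T@np.array(c['t']).ravel()).round(3))
    for l in ['course2','sheet_l','sheet_r','flue','mat','hut','sheet_l_c','sheet_r_c']:
        try:
            for r in models.masks_of(l,n):
                ys,xs=np.nonzero(r['region']); w=world(d,c,np.c_[xs,ys]); w=w[d[ys,xs]>0]
                print(l,round(r['conf'],2),np.round(r['pixel']),len(xs),np.median(w,0).round(3),np.percentile(w,2,axis=0).round(3),np.percentile(w,98,axis=0).round(3))
        except Exception as e: print(l,e)
E
```

```text
pics
0.0 [ 0.18662185 -0.54310049  0.19525489] [ 0.57599313 -0.57502214  0.41137802 -0.41030424] 0.08527451038012507 0.0187
scene [[446.0, 0.0, 318.5], [0.0, 446.0, 238.7], [0.0, 0.0, 1.0]] -0.021399523382376055 [1.038 0.25  0.733]
course2 0.94 [402. 325.] 2321 [0.569 0.178 0.117] [0.537 0.084 0.109] [0.6   0.255 0.123]
course2 0.4 [226. 290.] 1701 [ 0.568 -0.188  0.008] [ 0.541 -0.288  0.004] [ 0.597 -0.111  0.011]
sheet_l it knows: chalk, course, course2, course2_butt, deck_top, flue, hut, mat, sheet_l, sheet_l_butt, sheet_r, sheet_r_butt
sheet_r it knows: chalk, course, course2, course2_butt, deck_top, flue, hut, mat, sheet_l, sheet_l_butt, sheet_r, sheet_r_butt
flue 0.57 [351. 318.] 212 [0.625 0.11  0.161] [0.615 0.102 0.133] [0.63  0.117 0.177]
mat 0.59 [245. 272.] 8663 [ 0.51  -0.181  0.004] [ 0.356 -0.33   0.001] [ 0.64  -0.064  0.007]
hut 0.67 [386. 371.] 12037 [0.641 0.179 0.063] [0.52  0.058 0.008] [0.686 0.278 0.136]
sheet_l_c 0.6 [262. 248.] 1251 [ 0.423 -0.199  0.008] [ 0.392 -0.281  0.004] [ 0.457 -0.108  0.011]
sheet_r_c 0.78 [230. 287.] 1596 [ 0.568 -0.187  0.008] [ 0
[... 731 characters left out ...]
54 -0.332  0.   ] [ 0.638 -0.064  0.007]
hut 0.77 [224. 174.] 9550 [0.566 0.149 0.102] [0.486 0.053 0.01 ] [0.654 0.269 0.136]
hut 0.68 [211. 154.] 3421 [0.567 0.163 0.116] [0.536 0.079 0.108] [0.597 0.25  0.123]
sheet_l_c 0.96 [415. 242.] 2574 [ 0.422 -0.208  0.008] [ 0.392 -0.285  0.004] [ 0.455 -0.111  0.011]
sheet_l_c 0.83 [458. 360.] 2583 [ 0.208 -0.288  0.005] [ 0.116 -0.332  0.001] [ 0.282 -0.239  0.008]
sheet_r_c 0.66 [414. 170.] 2451 [ 0.566 -0.193  0.008] [ 0.542 -0.289  0.004] [ 0.597 -0.116  0.011]
sheet_r_c 0.65 [226. 173.] 10112 [0.566 0.149 0.102] [0.484 0.052 0.008] [0.657 0.273 0.136]
sheet_r_c 0.49 [213. 154.] 3504 [0.567 0.164 0.116] [0.536 0.079 0.108] [0.598 0.251 0.123]
```

View pics/top0.png

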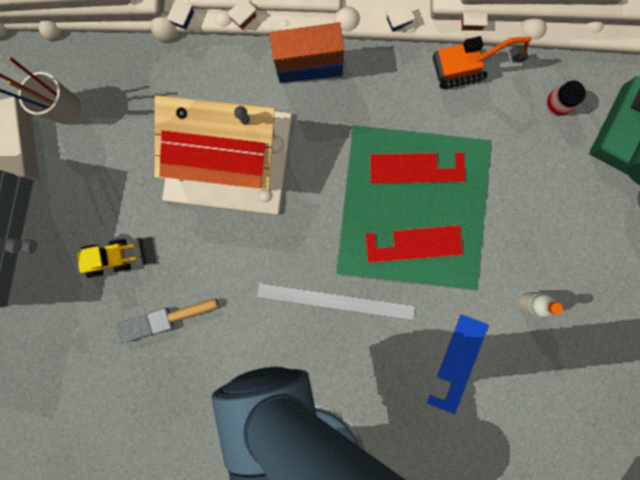

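View pics/scene0.png

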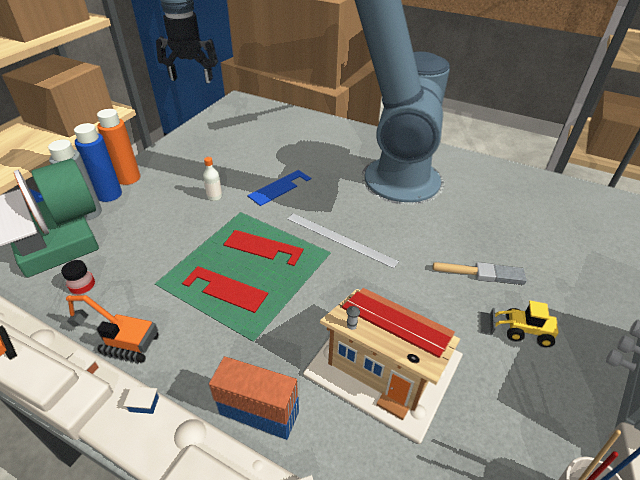

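Top view (picture 1): hut at about (215,140). The slipped red course spans (160,133) to (268,175) with its chalk line, the flue is at (241,113) on the right (-y) side, and the black plug is at (181,112). The mat has two red sheets. The upper one at (414,170) has its notch at the upper right (446,160). The lower one at (415,242) has its notch at the upper left (380,238). The blue look-alike is at (458,360).
Scene view (picture 2) agrees: flue at (351,318) and plug at (413,357).

Candidates for the top course: red (414,170), red (415,242) and blue (458,360). By the description I choose the one at (414,170), which is sheet_r. I'll confirm it with a wrist view.

```bash
cat >> h.py <<'E'
from scipy.spatial.transform import Rotation as Ro
def q2R(q): return Ro.from_quat([q[1],q[2],q[3],q[0]]).as_matrix()
def tool(xdir,down):  # R with tool y = down dir, tool x ~ xdir
    y=np.array(down,float); y/=np.linalg.norm(y); x=np.array(xdir,float); x-=y*(x@y); x/=np.linalg.norm(x)
    return np.c_[x,y,np.cross(x,y)]
def plan(P,R,claw,step=55,ang=9.5,p0=None,R0=None,n=None):
    """rows from the current pose to (P,R), straight line"""
    o=bot.get_obs(); p0=np.array(o['position']) if p0 is None else p0; R0=q2R(o['ee_rot']) if R0 is None else R0
    rv=Ro.from_matrix(R0.T@R).as_rotvec(); d=(P-p0)*1e3
    n=n or int(max(1,np.ceil(np.linalg.norm(d)/step),np.ceil(np.degrees(np.linalg.norm(rv))/ang)))
    rows=[]
    for i in range(n):
        t=R0@Ro.from_rotvec(rv*i/n).as_matrix()
        rows.append(' '.join(f'{v:.1f}' for v in t.T@d/n)+' '+' '.join(f'{v:.4f}' for v in rv/n)+f' {claw}')
    print('; '.join(rows)); return P,R
E
python3 - <<'E'
from h import *
o=bot.get_obs();R=q2R(o['ee_rot']);print(R.round(2))
c=cams.get_calibration('wrist');Rc=np.array(c['R']);print('cam',(-Rc.T@np.array(c['t']).ravel()).round(3),'fwd',Rc[2].round(2),'in tool', (R.T@((-Rc.T@np.array(c['t']).ravel())-o['position'])).round(3),(R.T@Rc[2]).round(2),(R.T@Rc[0]).round(2))
# rough geometry from top image
p=cv2.imread('pics/top0.png');d=np.load('topd.npy');c=cams.get_calibration('top')
b,g,r=[p[:,:,i].astype(int) for i in range(3)]
red=((r>120)&(g<60)&(b<60)).astype(np.uint8)
n,l,s,ce=cv2.connectedComponentsWithStats(red)
for i in range(1,n):
    if s[i,4]>800:
        ys,xs=np.nonzero(l==i);w=world(d,c,np.c_[xs,ys]);rc=cv2.minAreaRect(w[:,:2].astype(np.float32)*1000);print(s[i],rc)
ys,xs=np.mgrid[95:150,156:275];w=world(d,c,np.c_[xs.ravel(),ys.ravel()]);
ys,xs=np.nonzero(l==l[152,210]) ;w=world(d,c,np.c_[xs,ys]);A=np.c_[w[:,:2],np.ones(len(w))];print('slope',np.linalg.lstsq(A,w[:,2],rcond=None)[0])
for nm,uv in dict(deckTL=(156,97),deckTR=(273,106),eaveL=(161,172),eaveR=(265,187)).items(): print(nm,world(d,c,[uv]).round(4))
# target poses
a=np.radians(0)
T=tool([0,1,0],[0,0,-1]);print(Ro.from_matrix(R.T@T).magnitude()); print('other',Ro.from_matrix(R.T@tool([0,-1,0],[0,0,-1])).magnitude())
E
```

```text
[[ 0.32  0.    0.95]
 [-0.95 -0.    0.32]
 [ 0.   -1.   -0.  ]]
cam [ 0.258 -0.519  0.374] fwd [-0.28 -0.09 -0.96] in tool [-0.    -0.178  0.076] [ 0.    0.96 -0.29] [ 1. -0. -0.]
[162 131 103  22 982] ((525.795654296875, 75.3564453125), (373.96600341796875, 92.89989471435547), 55.86516571044922)
[ 161  144  103   32 2023] ((510.8451843261719, 82.41989135742188), (361.3100280761719, 95.67991638183594), 61.42516326904297)
[ 371  153   94   30 2380] ((529.4530639648438, -144.78573608398438), (137.63385009765625, 317.75860595703125), 34.703067779541016)
[ 366  226   97   36 2428] ((421.3551940917969, -168.9610137939453), (55.20276641845703, 238.31613159179688), 6.236565113067627)
slope [-2.765772    0.14230021  1.62803063]
deckTL [[0.6554 0.2572 0.1368]]
deckTR [[0.688  0.0786 0.0008]]
eaveL [[0.5344 0.2558 0.1027]]
eaveR [[0.5132 0.075  0.0898]]
2.810822039648292
other 0.3307706600570634
```

Run:
```python
from h import *
P,R=plan(np.array([.48,-.2,.24]),tool([0,-1,0],[0,0,-1]),85)
print('--')
plan(np.array([.55,.165,.29]),tool([0.117,-.993,0][:2]+[0] if 0 else [-.117,-.993,0],[0,0,-1]),85,p0=P,R0=R)
```

```text
-25.6 -4.9 43.2 0.0000 0.0368 0.0000 85; -27.1 -4.9 42.3 0.0000 0.0368 0.0000 85; -28.7 -4.9 41.2 0.0000 0.0368 0.0000 85; -30.2 -4.9 40.2 0.0000 0.0368 0.0000 85; -31.6 -4.9 39.0 0.0000 0.0368 0.0000 85; -33.0 -4.9 37.8 0.0000 0.0368 0.0000 85; -34.4 -4.9 36.6 0.0000 0.0368 0.0000 85; -35.7 -4.9 35.3 0.0000 0.0368 0.0000 85; -37.0 -4.9 34.0 0.0000 0.0368 0.0000 85
--
-52.1 -7.1 10.0 0.0000 0.0168 0.0000 85; -52.3 -7.1 9.1 0.0000 0.0168 0.0000 85; -52.4 -7.1 8.2 0.0000 0.0168 0.0000 85; -52.6 -7.1 7.4 0.0000 0.0168 0.0000 85; -52.7 -7.1 6.5 0.0000 0.0168 0.0000 85; -52.8 -7.1 5.6 0.0000 0.0168 0.0000 85; -52.9 -7.1 4.7 0.0000 0.0168 0.0000 85
```

move_arm(
  targets="-26 -5 43 0 0.037 0 85; -27 -5 42 0 0.037 0 85; -29 -5 41 0 0.037 0 85; -30 -5 40 0 0.037 0 85; -32 -5 39 0 0.037 0 85; -33 -5 38 0 0.037 0 85; -34 -5 37 0 0.037 0 85; -36 -5 35 0 0.037 0 85; -37 -5 34 0 0.037 0 85; 0 0 0 0 0 0 85",
)

```text
time: 1.95
position: [0.4815, -0.1974, 0.2416]
ee_rot: [0.501, -0.5, 0.499, -0.5]
ft_force: [-0.6, -0.2, -1.1]
grip_width: 0.0847
```

Run:
```python
from h import *
p,d,c=snap('wrist'); cv2.imwrite('pics/wmat.png',p[:,:,::-1]); np.savez('wmat.npz',d=d,**{k:np.array(c[k]) for k in c})
o=bot.get_obs();print(o['position'],np.array(c['mtx']).round(1).tolist())
for l in ['sheet_r','sheet_l']:
  for r in models.masks_of(l+'_c','wrist'): print(l,r['conf'],r['pixel'],r['region'].sum())
```

```text
[ 0.48033977 -0.19879002  0.24131904] [[359.1, 0.0, 313.5], [0.0, 359.1, 241.6], [0.0, 0.0, 1.0]]
sheet_r 0.64 [305.5, 121.0] 8013
sheet_l 0.77 [321.2, 249.0] 6039
sheet_l 0.63 [304.9, 121.9] 8168
```

move_arm(
  targets="-52 -7 10 0 0.017 0 85; -52 -7 9 0 0.017 0 85; -52 -7 8 0 0.017 0 85; -53 -7 7 0 0.017 0 85; -53 -7 6 0 0.017 0 85; -53 -7 6 0 0.017 0 85; -53 -7 5 0 0.017 0 85; 0 0 0 0 0 0 85",
)

```text
time: 3.1
position: [0.5428, 0.0859, 0.2938]
ee_rot: [0.516, -0.484, 0.517, -0.483]
ft_force: [0.3, -1.2, -0.4]
grip_width: 0.085
```

Run:
```python
from h import *
p,d,c=snap('wrist'); cv2.imwrite('pics/whut.png',p[:,:,::-1]); np.savez('whut.npz',d=d,**{k:np.array(c[k]) for k in c})
o=bot.get_obs();print(o['time'],o['position'])
a=cv2.resize(cv2.imread('pics/wmat.png'),(400,300),interpolation=cv2.INTER_AREA)
cv2.imwrite('pics/both.png',cv2.imread('pics/whut.png'))
```

```text
3.15 [0.54236405 0.08531406 0.29335779]
```

View pics/wmat.png

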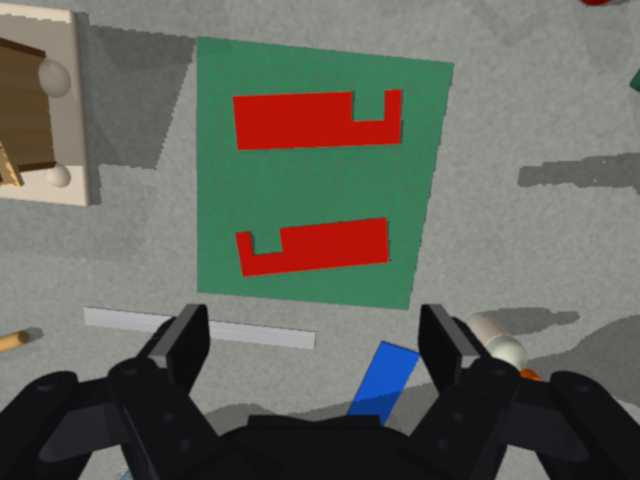

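View pics/whut.png

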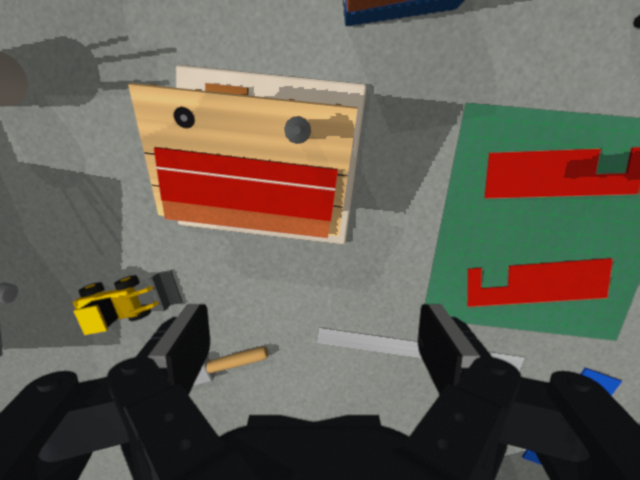

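Wrist views (pictures 3 and 4): the sheet at (305,121), with its notch at the upper right (368,105), is confirmed as sheet_r. The hut view shows pencil ticks at about (150,153) and (155,186) on the left and (345,170) and (338,205) on the right, with the flue at (298,129). Next is a magnified crop for subpixel points.

Run:
```python
import cv2
p=cv2.imread('pics/whut.png')[75:250,120:370]; cv2.imwrite('pics/crop1.png',cv2.resize(p,None,fx=3.2,fy=3.2,interpolation=cv2.INTER_CUBIC))
```

```text
(no output)
```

View pics/crop1.png

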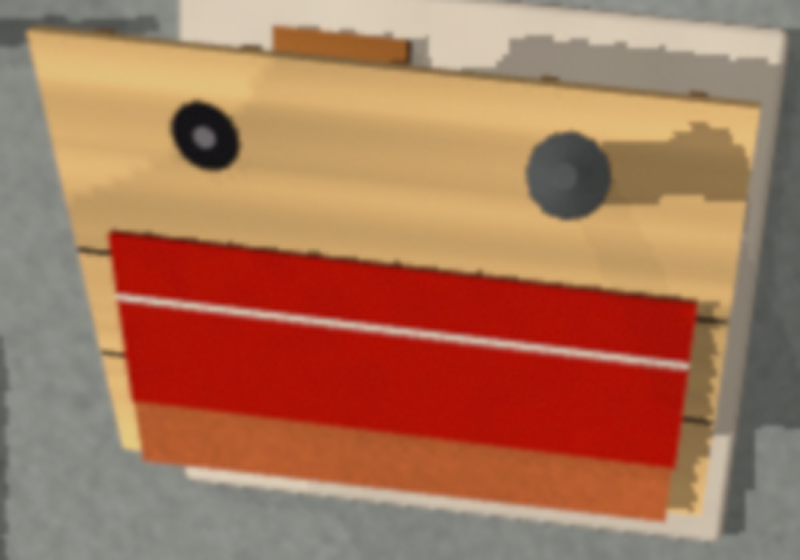

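```bash
cat >> h.py <<'E'
from scipy.optimize import least_squares
def hutT(v,z=.095):
    x0,y0,yaw=v[:3]; Rz=Ro.from_euler('z',yaw).as_matrix(); Rt=Ro.from_euler('y',-np.radians(14)).as_matrix()
    return Rz@Rt,np.array([x0,y0,z])
def h2w(v,X):
    R,t=hutT(v); return (np.atleast_2d(X)*1e-3)@R.T+t
HP=lambda x,y:(x,y,(x-56)/9)
E
python3 - <<'E'
from h import *
f=np.load('whut.npz');c={k:f[k] for k in f.files};c['k1']=float(c['k1'])
cr=lambda L:np.array(L,float)/3.2+[120,75]
X=np.array([HP(136,102),HP(136,-102),HP(36,102),HP(36,91),HP(72,102),HP(72,91),HP(36,-91),HP(36,-102),HP(72,-91),HP(72,-102),(0,90,4),(0,-90,4)],float)
U=cr([(28,30),(760,104),(101,352),(127,355),(76,249),(109,252),(680,419),(712,423),(698,319),(728,322),(143,462),(666,520)])
r=least_squares(lambda v:(proj(c,h2w(v,X))-U).ravel(),[.52,.17,-.1]); print(r.x.round(4),np.degrees(r.x[2]));print(r.fun.reshape(-1,2).round(1).tolist())
v=r.x; np.save('hut.npy',v); R,t=hutT(v)
def onface(U,z):
    m=pts(None,c,U);D=np.c_[m,np.ones(len(m))]@c['R'];C=-c['R'].T@c['t'].ravel()
    n=R[:,2]; s=((t+n*z*1e-3-C)@n)/(D@n); return ((C+D*s[:,None]-t)@R)*1e3
names='UL UR BL BR cL cR'.split()
for n,q in zip(names,onface(cr([(110,231),(697,301),(133,401),(674,468),(116,297),(690,366)]),8)):print(n,q.round(1))
print('flue',onface(cr([(568,176)]),55).round(1))
# depth check
d=f['d'];W=world(d,c,cr([(300,130),(400,200),(350,400),(400,465)]));print(((W-t)@R*1e3).round(1))
# sheets from mat view
f=np.load('wmat.npz');c={k:f[k] for k in f.files};c['k1']=float(c['k1'])
p=cv2.imread('pics/wmat.png').astype(int);red=((p[:,:,2]>120)&(p[:,:,1]<60)&(p[:,:,0]<60)).astype(np.uint8)
n,l,s,ce=cv2.connectedComponentsWithStats(red)
for i in range(1,n):
    if s[i,4]<2000: continue
    ys,xs=np.nonzero(l==i);m=pts(None,c,np.c_[xs,ys]);D=np.c_[m,np.ones(len(m))]@c['R'];C=-c['R'].T@c['t'].ravel();k=(.007-C[2])/D[:,2]
    w=(C+D*k[:,None])[:,:2]; rc=cv2.minAreaRect(w.astype(np.float32)*1000);print(s[i],rc,'depth z',np.median(world(f['d'],c,np.c_[xs,ys])[:,2]))
E
```

```text
[ 0.5185  0.1729 -0.1026] -5.880588571241894
[[-0.8, -0.0], [-0.1, 1.1], [-0.2, -0.1], [1.8, 0.1], [0.1, -0.1], [0.6, 0.2], [0.1, -0.4], [0.7, -0.4], [-1.6, -0.5], [0.2, -0.2], [-0.3, -0.4], [-0.3, 0.5]]
UL [81. 87.  8.]
UR [ 79.5 -91.6   8. ]
BL [24.5 87.9  8. ]
BR [ 22.8 -90.8   8. ]
cL [60.1 88.3  8. ]
cR [ 58.6 -91.9   8. ]
flue [[124.1 -56.1  55. ]]
[[116.4  26.9   6.4]
 [ 99.2  -1.4   5.3]
 [ 34.   15.3   8.2]
 [ 10.3   0.2   4.7]]
[ 233   90  168   60 7841] ((568.48876953125, -202.12384033203125), (55.28669357299805, 179.43101501464844), 2.0791356563568115) depth z 0.007023077353359309
[ 236  218  152   58 5825] ((423.2991943359375, -196.76138305664062), (55.697181701660156, 179.43484497070312), 6.119612693786621) depth z 0.007061031684935341
```

```bash
cat >> h.py <<'E'
V=np.load('hut.npy')
def hpose(x,y,z,mode):
    R,t=hutT(V); P=h2w(V,[x,y,z])[0]
    return P,(tool(-R[:,1],-R[:,2]) if mode=='push' else tool(R[:,0],-R[:,2]))
def inhut():
    o=bot.get_obs();R,t=hutT(V);T=R.T@q2R(o['ee_rot']); print('t',round(o['time'],2),'hut',(((np.array(o['position'])-t)@R)*1e3).round(1),'f_hut',(R.T@np.array(o['ft_force'])).round(1),'grip',o['grip_width'],'\n',T.round(3).tolist())
E
python3 - <<'E'
from h import *
P,R=plan(*hpose(5,-2,30,'push'),85,step=40)
print('--');plan(*hpose(5,-2,0,'push'),85,p0=P,R0=R,step=15)
E
```

```text
-14.9 34.7 -5.2 0.0499 0.0188 -0.0156 85; -15.3 34.1 -7.2 0.0499 0.0188 -0.0156 85; -15.7 33.5 -9.2 0.0499 0.0188 -0.0156 85; -16.0 32.7 -11.2 0.0499 0.0188 -0.0156 85; -16.3 31.9 -13.1 0.0499 0.0188 -0.0156 85
--
-0.0 10.0 0.0 0.0000 0.0000 0.0000 85; -0.0 10.0 0.0 0.0000 0.0000 0.0000 85; -0.0 10.0 0.0 0.0000 0.0000 0.0000 85
```

move_arm(
  targets="-15 35 -5 0.05 0.019 -0.016 85; -15 34 -7 0.05 0.019 -0.016 85; -16 33 -9 0.05 0.019 -0.016 85; -16 33 -11 0.05 0.019 -0.016 85; -16 32 -13 0.05 0.019 -0.016 85; 0 0 0 0 0 0 85; 0 0 0 0 0 0 85",
)

```text
time: 4.03
position: [0.5146, 0.0881, 0.1297]
ee_rot: [0.576, -0.426, 0.445, -0.538]
ft_force: [1.3, 0.7, 0.2]
grip_width: 0.0848
```

Run:
```python
from h import *
inhut(); plan(*hpose(5,-2,0,'push'),85,step=8)
```

```text
t 4.03 hut [ 13.  -84.8  32.5] f_hut [ 1.2  0.8 -0.1] grip 0.08481910338103034 
 [[0.111, -0.008, 0.994], [-0.99, 0.082, 0.111], [-0.083, -0.997, 0.002]]
-6.7 3.3 0.1 0.0002 0.0093 -0.0069 85; -6.7 3.2 0.0 0.0002 0.0093 -0.0069 85; -6.7 3.2 -0.0 0.0002 0.0093 -0.0069 85; -6.7 3.1 -0.1 0.0002 0.0093 -0.0069 85; -6.8 3.1 -0.2 0.0002 0.0093 -0.0069 85; -6.8 3.0 -0.2 0.0002 0.0093 -0.0069 85; -6.8 3.0 -0.3 0.0002 0.0093 -0.0069 85; -6.8 2.9 -0.3 0.0002 0.0093 -0.0069 85; -6.8 2.9 -0.4 0.0002 0.0093 -0.0069 85; -6.9 2.9 -0.5 0.0002 0.0093 -0.0069 85; -6.9 2.8 -0.5 0.0002 0.0093 -0.0069 85; -6.9 2.8 -0.6 0.0002 0.0093 -0.0069 85
```

Run:
```python
from h import *
o=bot.get_obs();print(np.round(o['qpos'],3),np.round(o['dq'],3))
```

```text
[ 0.011  0.083 -0.519  0.725  0.055  3.14 ] [ 0.006  0.004  0.069 -0.007  0.003  0.   ]
```

Joint 6 is at its limit, so I'll use the half-turned grasp (tool x = +hut y).

```bash
sed -i "s/tool(-R\[:,1\],-R\[:,2\])/tool(R[:,1],-R[:,2])/" h.py
python3 - <<'E'
from h import *
P,R=plan(*hpose(5,-2,60,'push'),85,step=40)
print(R.round(2).tolist());plan(*hpose(5,-2,5,'push'),85,p0=P,R0=R,step=15)
E
```

```text
-4.5 -1.1 0.1 -0.0066 -0.1594 -0.0002 85; -4.4 -1.1 0.8 -0.0066 -0.1594 -0.0002 85; -4.2 -1.1 1.5 -0.0066 -0.1594 -0.0002 85; -4.0 -1.1 2.1 -0.0066 -0.1594 -0.0002 85; -3.6 -1.1 2.7 -0.0066 -0.1594 -0.0002 85; -3.1 -1.1 3.2 -0.0066 -0.1594 -0.0002 85; -2.5 -1.2 3.7 -0.0066 -0.1594 -0.0002 85; -1.9 -1.2 4.0 -0.0066 -0.1594 -0.0002 85; -1.3 -1.2 4.3 -0.0066 -0.1594 -0.0002 85; -0.6 -1.2 4.4 -0.0066 -0.1594 -0.0002 85; 0.1 -1.3 4.4 -0.0066 -0.1594 -0.0002 85; 0.8 -1.3 4.3 -0.0066 -0.1594 -0.0002 85; 1.5 -1.3 4.1 -0.0066 -0.1594 -0.0002 85; 2.1 -1.4 3.9 -0.0066 -0.1594 -0.0002 85; 2.7 -1.4 3.5 -0.0066 -0.1594 -0.0002 85; 3.2 -1.4 3.0 -0.0066 -0.1594 -0.0002 85; 3.7 -1.4 2.4 -0.0066 -0.1594 -0.0002 85; 4.0 -1.4 1.8 -0.0066 -0.1594 -0.0002 85; 4.2 -1.4 1.1 -0.0066 -0.1594 -0.0002 85
[[0.1, 0.24, -0.97], [0.99, -0.02, 0.1], [-0.0, -0.97, -0.24]]
0.0 13.8 -0.0 0.0000 0.0000 0.0000 85; 0.0 13.8 -0.0 0.0000 0.0000 0.0000 85; 0.0 13.8 -0.0 0.0000 0.0000 0.0000 85; 0.0 13.8 -0.0 0.0000 0.0000 0.0000 85
```

move_arm(
  targets="0 -30 0 -0.007 -0.159 0 85; -4 0 1 -0.007 -0.159 0 85; -4 0 1 -0.007 -0.159 0 85; -4 0 2 -0.007 -0.159 0 85; -4 0 3 -0.007 -0.159 0 85; -3 0 3 -0.007 -0.159 0 85; -2 0 4 -0.007 -0.159 0 85; -2 0 4 -0.007 -0.159 0 85; -1 0 4 -0.007 -0.159 0 85; -1 0 4 -0.007 -0.159 0 85",
)

```text
time: 5.28
position: [0.5095, 0.1265, 0.1624]
ee_rot: [0.707, -0.7, -0.086, -0.058]
ft_force: [-0.1, -0.2, 0.2]
grip_width: 0.0849
```

move_arm(
  targets="0 0 4 -0.007 -0.159 0 85; 1 0 4 -0.007 -0.159 0 85; 1 0 4 -0.007 -0.159 0 85; 2 0 4 -0.007 -0.159 0 85; 3 0 3 -0.007 -0.159 0 85; 3 0 3 -0.007 -0.159 0 85; 4 0 2 -0.007 -0.159 0 85; 4 0 2 -0.007 -0.159 0 85; 4 0 1 -0.007 -0.159 0 85; 0 0 0 0 0 0 85",
)

```text
time: 6.52
position: [0.5088, 0.1651, 0.1613]
ee_rot: [-0.458, 0.587, 0.525, -0.411]
ft_force: [-0.3, -0.7, 1.1]
grip_width: 0.085
```

Run:
```python
from h import *
inhut(); print(np.round(bot.get_obs()['qpos'],2)); plan(*hpose(5,-2,8,'push'),85,step=15)
```

```text
t 6.53 hut [ 7.4 -8.7 66.5] f_hut [ 0.1 -0.7  1.1] grip 0.0849652714751065 
 [[0.007, -0.0, -1.0], [1.0, -0.003, 0.007], [-0.003, -1.0, 0.0]]
[ 0.25  0.11 -0.4   0.83 -0.09  0.35]
1.7 14.6 0.6 -0.0001 -0.0018 -0.0008 85; 1.7 14.6 0.6 -0.0001 -0.0018 -0.0008 85; 1.7 14.6 0.6 -0.0001 -0.0018 -0.0008 85; 1.7 14.6 0.6 -0.0001 -0.0018 -0.0008 85
```

move_arm(
  targets="2 15 1 0 -0.002 0 85; 2 15 1 0 -0.002 0 85; 2 15 0 0 -0.002 0 85; 1 13 0 0 -0.001 0 85; 0 5 0 0 0 0 85; 0 3 0 0 0 0 85; 0 2 0 0 0 0 85; 0 0 0 0 0 0 85",
)

```text
time: 7.52
position: [0.5198, 0.1695, 0.0916]
ee_rot: [-0.457, 0.585, 0.526, -0.416]
ft_force: [-0.7, 0.0, 0.1]
grip_width: 0.085
```

Run:
```python
from h import *
inhut(); p,d,c=snap('wrist'); cv2.imwrite('pics/w3.png',p[:,:,::-1])
```

```text
t 7.53 hut [ 0.8 -3.2 -3.7] f_hut [-0.6 -0.   0.2] grip 0.08502262138696128 
 [[-0.002, -0.006, -1.0], [1.0, -0.005, -0.002], [-0.005, -1.0, 0.006]]
```

View pics/w3.png

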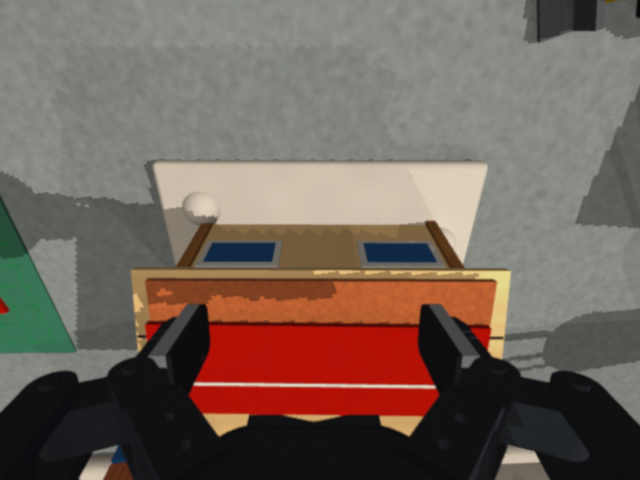

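Run:
```python
from h import *
c=cams.get_calibration('wrist')
for q in [(-10,42,9.3),(12,42,9.3),(12,42,30),(12,42,50),(-10,42,50),(0,90,4),(0,-90,4),HP(36,102),HP(36,-102),(24,88,8),(24,-91,8),(4,-91,8)]: print(q,proj(c,h2w(V,q)).round(0))
```

```text
(-10, 42, 9.3) [[404. 265.]]
(12, 42, 9.3) [[401. 306.]]
(12, 42, 30) [[412. 327.]]
(12, 42, 50) [[425. 353.]]
(-10, 42, 50) [[430. 303.]]
(0, 90, 4) [[495. 280.]]
(0, -90, 4) [[143. 279.]]
(36, 102, -2.2222222222222223) [[502. 336.]]
(36, -102, -2.2222222222222223) [[135. 335.]]
(24, 88, 8) [[488. 326.]]
(24, -91, 8) [[143. 325.]]
(4, -91, 8) [[138. 290.]]
```

Run:
```python
from h import *
p,d,c=snap('wrist'); o=bot.get_obs(); T=q2R(o['ee_rot'])
uv=np.array([(425,309),(438,309),(428,320),(445,320),(425,335),(450,335),(435,348),(460,348),(480,365),(195,309),(200,335)])
W=world(d,c,uv); 
for u,w in zip(uv,((W-np.array(o['position']))@T*1e3)): print(u,w.round(1),p[u[1],u[0]])
# all finger points in tool frame
ys,xs=np.nonzero(d>0); W=(world(d,c,np.c_[xs,ys])-np.array(o['position']))@T*1e3
m=(d[ys,xs]<.17)&(ys<400); w=W[m]; t=w[w[:,1]>-45]; print(len(t)); 
for s in (1,-1):
    q=t[t[:,0]*s>0]; print(s,q[np.argsort(-q[:,1])[:6]].round(1).tolist(), np.percentile(q,[2,50,98],axis=0).round(1).tolist())
```

```text
[425 309] [ 43.1 -54.5   8.7] [14 14 14]
[438 309] [ 47.1 -56.9  10. ] [71 70 70]
[428 320] [ 43.1 -58.9   6.5] [13 12 13]
[445 320] [ 46.5 -66.   10.5] [71 71 71]
[425 335] [ 43.3 -56.8  -1.1] [14 14 14]
[450 335] [ 45.  -75.1  10.2] [66 66 65]
[435 348] [ 43.3 -68.    0.6] [13 13 13]
[460 348] [ 45.7 -81.7   9.7] [70 70 69]
[480 365] [ 46.9 -92.3  11.3] [16 17 18]
[195 309] [-43.5 -56.8  10. ] [62 62 61]
[200 335] [-41.7 -59.7   0.7] [13 12 12]
0Traceback (most recent call last):
  File "<stdin>", line 10, in <module>
    return _quantile_unchecked(
        a, q, axis, out, overwrite_input, method, keepdims, weights)
    return _ureduce(a,
                    func=_quantile_ureduce_func,
    ...<5 lines>...
                    overwrite_input=overwrite_input,
                    method=method)
    r = func(a, **kwargs)
    result = _quantile(arr,
                       quantiles=q,
    ...<2 lines>...
                       out=out,
                       weights=wgt)
    slices_having_nans = np.isnan(arr[-1, ...])
                                  ~~~^^^^^^^^^
IndexError: index -1 is out of bounds for axis 0 with size 0
```

Run:
```python
from h import *
d=np.load('scened.npy');c=cams.get_calibration('scene')
P0=np.array([.1866,-.5431,.1953]);R0=q2R([0.57599313,-0.57502214,0.41137802,-0.41030424])
ys,xs=np.mgrid[30:100,150:225];ys=ys.ravel();xs=xs.ravel();w=(world(d,c,np.c_[xs,ys])-P0)@R0*1e3
m=(d[ys,xs]>0)&(np.abs(w[:,0])<70)&(np.abs(w[:,2])<20)&(w[:,1]>-100)&(w[:,1]<30)
for s in (1,-1):
    q=w[m&(w[:,0]*s>0)];print(s,len(q),q[np.argsort(-q[:,1])[:8]].round(0).tolist())
print(proj(c,[P0]))
```

```text
1 167 [[43.0, -48.0, -3.0], [41.0, -50.0, 7.0], [46.0, -50.0, 8.0], [43.0, -51.0, -4.0], [43.0, -51.0, 3.0], [42.0, -51.0, 10.0], [47.0, -52.0, 12.0], [43.0, -52.0, -0.0]]
-1 140 [[-47.0, -48.0, -0.0], [-49.0, -50.0, 11.0], [-48.0, -51.0, -0.0], [-48.0, -51.0, 8.0], [-47.0, -53.0, 13.0], [-44.0, -55.0, 10.0], [-47.0, -55.0, 11.0], [-42.0, -56.0, 13.0]]
[[194.57443228  98.23533599]]
```

The fingertips are really about 50 mm behind the reported TCP when open; the wrist and scene depth agree on this. I'll work from the observed tips.

move_arm(
  targets="0 9 0 0 0 0 85; 0 9 0 0 0 0 85; 0 9 0 0 0 0 85; 0 9 0 0 0 0 85; 0 0 0 0 0 0 85",
)

```text
time: 8.25
position: [0.5274, 0.1682, 0.0551]
ee_rot: [-0.458, 0.584, 0.525, -0.416]
ft_force: [-1.0, 0.5, 0.2]
grip_width: 0.0848
```

```bash
cat >> h.py <<'E'
def tips(n=8):
    p,d,c=snap('wrist'); o=bot.get_obs(); T=q2R(o['ee_rot'])
    ys,xs=np.nonzero((d>0)&(d<.4)); W=(world(d,c,np.c_[xs,ys])-np.array(o['position']))@T*1e3
    g=p[ys,xs].astype(int); m=(g.max(1)-g.min(1)<12)&(np.abs(W[:,2])<14)&(np.abs(W[:,0])<60)&(W[:,1]<-20)&(W[:,1]>-100)&(g.max(1)<110)
    for s in (1,-1):
        q=W[m&(W[:,0]*s>0)]; print('tip',s,q[np.argsort(-q[:,1])[:n]].round(1).tolist())
    return p,d,c
E
python3 - <<'E'
from h import *
inhut(); p,d,c=tips(); cv2.imwrite('pics/w4.png',p[:,:,::-1])
E
```

```text
t 8.25 hut [ -0.6  -3.8 -40.9] f_hut [-0.9  0.4  0.5] grip 0.08477923923948348 
 [[-0.002, -0.008, -1.0], [1.0, -0.006, -0.002], [-0.006, -1.0, 0.008]]
tip 1 [[43.6, -49.1, -5.8], [43.4, -49.7, -0.4], [43.3, -49.8, 0.0], [43.3, -50.1, -0.7], [43.0, -50.1, 2.5], [43.3, -50.3, -1.0], [43.0, -50.4, 2.2], [43.1, -50.4, 4.8]]
tip -1 [[-42.0, -49.1, 5.5], [-42.0, -49.3, -3.9], [-42.1, -49.3, 3.8], [-42.0, -49.5, 0.3], [-42.1, -49.5, -1.0], [-42.0, -49.8, -1.3], [-41.9, -49.8, 4.6], [-42.1, -49.9, -2.1]]
```

move_arm(
  targets="1 1 -3 0 0 0 85; 1 1 -2 0 0 0 85; 0 1 0 0 0 0 85; 0 0 0 0 0 0 85",
)

```text
time: 8.8
position: [0.5338, 0.1699, 0.0546]
ee_rot: [-0.457, 0.585, 0.526, -0.416]
ft_force: [0.0, -0.3, -0.9]
grip_width: 0.0847
```

move_arm(
  targets="0 1 0 0 0 0 85; 0 0 0 0 0 0 85",
)

```text
time: 9.05
position: [0.5341, 0.1699, 0.0539]
ee_rot: [-0.457, 0.585, 0.526, -0.416]
ft_force: [-1.5, -0.5, 1.8]
grip_width: 0.0848
```

move_arm(
  targets="0 1 0 0 0 0 85; 0 0 0 0 0 0 85",
)

```text
time: 9.3
position: [0.5343, 0.17, 0.0538]
ee_rot: [-0.457, 0.584, 0.526, -0.416]
ft_force: [-7.0, -1.7, 11.1]
grip_width: 0.0849
```

Run:
```python
from h import *
inhut(); p,d,c=tips(2); cv2.imwrite('pics/w5.png',p[:,:,::-1])
```

```text
t 9.3 hut [  5.5  -1.3 -43.8] f_hut [-3.8 -2.4 12.4] grip 0.0849271709933407 
 [[-0.003, -0.005, -1.0], [1.0, -0.004, -0.003], [-0.004, -1.0, 0.005]]
tip 1 [[43.5, -49.9, -7.2], [43.3, -50.0, 4.6]]
tip -1 [[-42.1, -49.5, 3.5], [-41.9, -49.6, 0.9]]
```

move_arm(
  targets="0 -1.8 0 0 0 0 85; 0 0 -3 0 0 0 85; 0 0 -3 0 0 0 85; 0 0 -2 0 0 0 85; 0 0 -2 0 0 0 85; 0 0 -2 0 0 0 85; 0 0 -2 0 0 0 85; 0 0 0 0 0 0 85",
)

```text
time: 10.35
position: [0.5479, 0.1685, 0.0579]
ee_rot: [-0.457, 0.585, 0.526, -0.416]
ft_force: [0.1, 0.5, 0.6]
grip_width: 0.0852
```

Run:
```python
from h import *
inhut(); p,d,c=snap('wrist'); cv2.imwrite('pics/w6.png',p[:,:,::-1])
q=cv2.resize(p[250:430,110:530,::-1],None,fx=1.9,fy=1.9,interpolation=cv2.INTER_CUBIC); cv2.imwrite('pics/w6c.png',q)
```

```text
t 10.35 hut [ 19.8  -1.3 -43.2] f_hut [0.2 0.5 0.6] grip 0.08515305235826265 
 [[-0.002, -0.005, -1.0], [1.0, -0.005, -0.002], [-0.005, -1.0, 0.005]]
```

View pics/w6c.png

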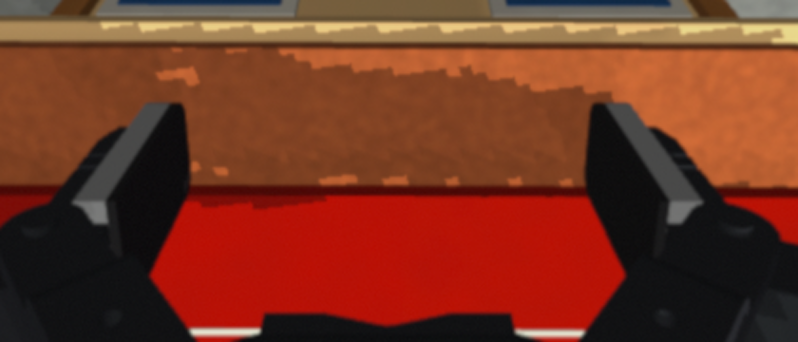

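```bash
cat >> h.py <<'E'
def onhut(c,U,z):
    R,t=hutT(V); m=pts(None,c,U);Rc=np.array(c['R']);D=np.c_[m,np.ones(len(m))]@Rc;C=-Rc.T@np.array(c['t']).ravel()
    n=R[:,2]; s=((t+n*z*1e-3-C)@n)/(D@n); return ((C+D*s[:,None]-t)@R)*1e3
E
cat > meas.py <<'E'
from h import *
inhut(); p,d,c=snap('wrist'); cv2.imwrite('pics/m.png',p[:,:,::-1])
hsv=cv2.cvtColor(p,cv2.COLOR_RGB2HSV).astype(int)
red=((hsv[:,:,0]<4)|(hsv[:,:,0]>176))&(hsv[:,:,1]>200)&(hsv[:,:,2]>50)   # sheet
og=(hsv[:,:,0]>=6)&(hsv[:,:,0]<12)&(hsv[:,:,1]>130)&(hsv[:,:,2]>70)
for y in (86,80,70,60,20,10,0,-10,-20,-60,-70,-80,-86):
    a=proj(c,h2w(V,(-4,y,6)))[0]; b=proj(c,h2w(V,(60,y,6)))[0]
    L=np.array([a+(b-a)*s for s in np.linspace(0,1,400)]); I=L.round().astype(int)
    ok=(I[:,0]>=0)&(I[:,0]<640)&(I[:,1]>=0)&(I[:,1]<480); I=I[ok];L=L[ok]
    r=red[I[:,1],I[:,0]]; o=og[I[:,1],I[:,0]]
    out=[]
    if o.any(): out.append(('eave',onhut(c,L[[np.argmax(o)]],4)[0,0].round(1)))
    if r.any(): out.append(('butt8',onhut(c,L[[np.argmax(r)]],8)[0,0].round(1)))
    if o.any(): out.append(('ogend4',onhut(c,L[[len(o)-1-np.argmax(o[::-1])]],4)[0,0].round(1)))
    print(y,out)
E
python3 meas.py
```

```text
t 10.4 hut [ 19.7  -1.3 -43.2] f_hut [ 0.  -0.1  0.2] grip 0.08515368022229228 
 [[-0.002, -0.006, -1.0], [1.0, -0.005, -0.002], [-0.005, -1.0, 0.006]]
86 [('eave', np.float64(-0.2)), ('butt8', np.float64(30.6)), ('ogend4', np.float64(33.1))]
80 [('eave', np.float64(-0.2)), ('butt8', np.float64(30.8)), ('ogend4', np.float64(33.2))]
70 [('eave', np.float64(-0.5)), ('ogend4', np.float64(32.2))]
60 [('eave', np.float64(-0.5)), ('ogend4', np.float64(20.7))]
20 [('eave', np.float64(-0.4)), ('butt8', np.float64(30.6)), ('ogend4', np.float64(33.1))]
10 [('eave', np.float64(-0.4)), ('butt8', np.float64(30.6)), ('ogend4', np.float64(32.7))]
0 [('eave', np.float64(-0.6)), ('butt8', np.float64(30.8)), ('ogend4', np.float64(33.2))]
-10 [('eave', np.float64(-0.6)), ('butt8', np.float64(30.8)), ('ogend4', np.float64(32.7))]
-20 [('eave', np.float64(-0.6)), ('butt8', np.float64(30.8)), ('ogend4', np.float64(32.7))]
-60 [('eave', np.float64(-0.5)), ('ogend4', np.float64(20.8))]
-70 [('eave', np.float64(-0.5)), ('ogend4', np.float64(32.1))]
-80 [('eave', np.float64(-0.4)), ('butt8', np.float64(31.1)), ('ogend4', np.float64(33.1))]
-86 [('eave', np.float64(0.1)), ('butt8', np.float64(31.1)), ('ogend4', np.float64(33.1))]
```

```bash
cat > meas2.py <<'E'
from h import *
import sys
def prof(fn=None):
    p,d,c=snap('wrist'); cv2.imwrite('pics/m.png',p[:,:,::-1])
    for y in (-84,-30,-27,27,30,84):
        xs=np.arange(-4,90,.25); L=proj(c,h2w(V,np.c_[xs,0*xs+y,0*xs+8])); L=L[(L[:,1]<478)&(L[:,1]>1)&(L[:,0]>1)&(L[:,0]<638)]
        x=xs[:len(L)]
        s=cv2.remap(p,L[:,0].astype(np.float32).reshape(1,-1),L[:,1].astype(np.float32).reshape(1,-1),cv2.INTER_LINEAR)[0].astype(int)
        R,G=s[:,0],s[:,1]
        dark=x[(R<105)&(G<30)]; br=x[(R>145)&(G<45)]; ch=x[(G>90)&(x>50)&(R>150)]
        print(y,'dark',dark[:1],dark[-1:] if len(dark) else '','bright',br[:1],'chalk',ch[:1],ch[-1:])
        if y==27: print([(float(a),*map(int,v)) for a,v in zip(x,s) if 26<a<38][::2])
prof()
E
python3 meas2.py
```

```text
-84 dark [30.5] [89.75] bright [] chalk [] []
-30 dark [30.5] [89.75] bright [34.5] chalk [67.5] [68.5]
-27 dark [30.5] [89.75] bright [36.] chalk [] []
27 dark [30.75] [89.75] bright [33.] chalk [] []
[(26.25, 119, 61, 32), (26.75, 121, 62, 32), (27.25, 123, 63, 33), (27.75, 134, 68, 36), (28.25, 163, 84, 44), (28.75, 183, 94, 49), (29.25, 187, 96, 49), (29.75, 175, 88, 46), (30.25, 124, 54, 27), (30.75, 85, 21, 10), (31.25, 76, 9, 6), (31.75, 78, 9, 6), (32.25, 95, 11, 7), (32.75, 138, 15, 7), (33.25, 173, 18, 5), (33.75, 184, 18, 5), (34.25, 186, 19, 6), (34.75, 186, 19, 5), (35.25, 186, 19, 5), (35.75, 186, 19, 7), (36.25, 185, 18, 5), (36.75, 185, 19, 5), (37.25, 185, 18, 5), (37.75, 185, 20, 5)]
30 dark [30.5] [89.75] bright [33.] chalk [67.5] [68.5]
84 dark [30.25] [86.5] bright [32.75] chalk [89.] [89.75]
```

move_arm(
  targets="0 0 -1.5 0 0 0 85; 0 0 -1.5 0 0 0 85; 0 0 -0.4 0 0 0 85; 0 0 0 0 0 0 85; 0 0 0 0 0 0 85",
)

```text
time: 11.12
position: [0.5509, 0.1682, 0.0586]
ee_rot: [-0.457, 0.585, 0.526, -0.416]
ft_force: [0.5, -0.7, -0.1]
grip_width: 0.0853
```

```bash
python3 meas2.py; python3 -c "
from h import *
inhut()"
```

```text
-84 dark [33.5] [89.75] bright [] chalk [] []
-30 dark [33.5] [89.75] bright [38.25] chalk [70.75] [72.]
-27 dark [33.5] [89.75] bright [37.75] chalk [] []
27 dark [33.5] [89.75] bright [35.75] chalk [] []
[(26.25, 125, 64, 33), (26.75, 124, 63, 34), (27.25, 123, 63, 33), (27.75, 124, 63, 34), (28.25, 125, 64, 34), (28.75, 124, 64, 34), (29.25, 125, 64, 34), (29.75, 125, 64, 35), (30.25, 125, 63, 34), (30.75, 126, 64, 34), (31.25, 126, 64, 34), (31.75, 125, 64, 33), (32.25, 124, 63, 33), (32.75, 113, 53, 28), (33.25, 93, 32, 17), (33.75, 80, 15, 9), (34.25, 76, 10, 6), (34.75, 80, 9, 6), (35.25, 105, 12, 7), (35.75, 153, 14, 5), (36.25, 180, 18, 5), (36.75, 185, 18, 6), (37.25, 186, 18, 4), (37.75, 186, 19, 7)]
30 dark [33.5] [89.75] bright [35.75] chalk [70.75] [71.75]
84 dark [33.5] [89.75] bright [35.75] chalk [] []
t 11.18 hut [ 23.   -1.3 -43.2] f_hut [-0.2  1.1 -0.1] grip 0.0851008338299181 
 [[-0.002, -0.006, -1.0], [1.0, -0.005, -0.002], [-0.005, -1.0, 0.006]]
```

move_arm(
  targets="0 -0.5 3 0 0 0 85; 0 -5 3 0 0 0 85; 0 -20 0 0 0 0 85; 0 -30 0 0 0 0 85; 0 -30 0 0 0 0 85; 0 -20 0 0 0 0 85; 0 0 0 0 0 0 85",
)

```text
time: 12.05
position: [0.5214, 0.1723, 0.1618]
ee_rot: [-0.456, 0.585, 0.527, -0.414]
ft_force: [0.6, 1.1, 0.4]
grip_width: 0.0849
```

```bash
python3 meas2.py | grep -v '(26'
python3 - <<'E'
from h import *
inhut(); p=cv2.imread('pics/m.png'); c=cams.get_calibration('wrist')
for n,q in dict(tickL=HP(36,96),tickR=HP(36,-96),bL=(36,89,4),bR=(36,-91,4)).items(): print(n,proj(c,h2w(V,q)).round(0))
u=proj(c,h2w(V,(30,0,4)))[0].astype(int); a,b=max(0,u[1]-110),max(0,u[0]-200); cv2.imwrite('pics/c7.png',cv2.resize(p[a:a+220,b:b+400],None,fx=2,fy=2,interpolation=cv2.INTER_CUBIC)); print(a,b)
E
```

```text
-84 dark [33.5] [89.75] bright [34.5] chalk [] []
-30 dark [33.25] [33.25] bright [34.5] chalk [68.5] [89.75]
-27 dark [33.] [33.25] bright [34.25] chalk [68.5] [89.75]
27 dark [33.] [33.25] bright [34.25] chalk [68.5] [89.75]
30 dark [33.] [33.25] bright [34.25] chalk [68.5] [89.75]
84 dark [66.25] [89.75] bright [34.25] chalk [] []
t 12.1 hut [18.  -0.6 62.8] f_hut [-0.2 -1.6  0.4] grip 0.08498475883675691 
 [[-0.002, -0.004, -1.0], [1.0, -0.004, -0.002], [-0.004, -1.0, 0.004]]
tickL [[447. 265.]]
tickR [[181. 264.]]
bL [[440. 268.]]
bR [[185. 267.]]
149 113
```

View pics/c7.png

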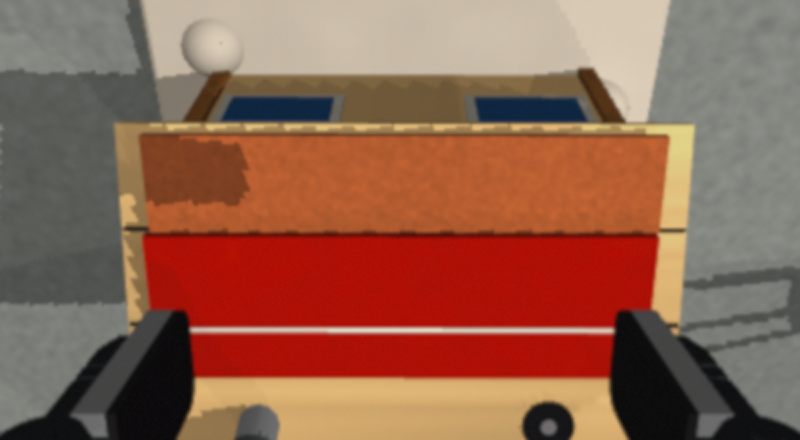

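```bash
cat > meas3.py <<'E'
from h import *
p,d,c=snap('wrist'); cv2.imwrite('pics/m3.png',p[:,:,::-1]); 
def prof(y,x0,x1,zf):
    xs=np.arange(x0,x1,.1); L=proj(c,h2w(V,np.c_[xs,0*xs+y,[zf(x) for x in xs]])).astype(np.float32)
    return xs,cv2.remap(p,L[:,:1].T.copy(),L[:,1:].T.copy(),cv2.INTER_LINEAR)[0].astype(float)
for y in (97,98,-96,-98):
    for x0 in (36,72):
        xs,s=prof(y,x0-8,x0+8,lambda x:(x-56)/9); g=s.sum(1); w=np.clip(np.percentile(g,60)-60-g,0,None); print('tick',y,x0,((xs*w).sum()/max(w.sum(),1e-9)).round(2),w.max())
for y in (-80,-40,-20,0,20,40,80):
    xs,s=prof(y,-6,6,lambda x:4); e=np.abs(np.gradient(s[:,2])+0*np.gradient(s[:,1])); e=np.abs(np.gradient(s[:,1]))
    xb,sb=prof(y,25,42,lambda x:4); xt,st=prof(y,25,42,lambda x:8)
    hi=sb[:30,1].mean(); k=np.argmax(sb[:,1]<(hi+18)/2); kt=np.argmax((st[:,0]>140)&(st[:,1]<40))
    print(y,'eave',xs[e.argmax()].round(1),'butt bottom',xb[k].round(1),'top',xt[kt].round(1))
E
python3 meas3.py
```

```text
tick 97 36 35.37 249.0
tick 97 72 0.0 0.0
tick 98 36 35.37 249.39999999999998
tick 98 72 75.56 64.99999999999989
tick -96 36 35.47 136.0
tick -96 72 0.0 0.0
tick -98 36 35.41 148.2
tick -98 72 75.7 16.39999999999992
-80 eave -2.0 butt bottom 34.1 top 34.8
-40 eave -5.5 butt bottom 34.2 top 34.6
-20 eave -4.9 butt bottom 34.3 top 34.5
0 eave -4.7 butt bottom 34.1 top 34.6
20 eave -5.1 butt bottom 34.4 top 34.5
40 eave -5.0 butt bottom 34.1 top 34.4
80 eave -1.6 butt bottom 34.0 top 34.3
```

Course 2's butt edge now reads 34.1–34.8 mm against ticks at 35.4. That puts it about 1 mm low, square and centred, well inside tolerance. Now for sheet_r.

```bash
cat >> h.py <<'E'
YS=np.radians(2.08); SC=np.array([.5685,-.2021]); SX=np.array([np.cos(YS),np.sin(YS),0]); SY=np.array([-np.sin(YS),np.cos(YS),0])
def spose(y,z): return np.r_[SC,0]+SY*y*1e-3+[0,0,z*1e-3], tool(SX,[0,0,-1])
E
python3 - <<'E'
from h import *
o=bot.get_obs(); R0=q2R(o['ee_rot']); p0=np.array(o['position'])+[0,0,.03]
plan(*spose(6,90),66,step=42,ang=8.6,p0=p0,R0=R0)
print((R0.T@[0,0,30]).round(1))
E
```

```text
-36.1 11.8 -5.9 0.0200 0.1426 0.0166 66; -34.6 12.3 -11.2 0.0200 0.1426 0.0166 66; -32.5 12.5 -16.2 0.0200 0.1426 0.0166 66; -29.6 12.7 -20.9 0.0200 0.1426 0.0166 66; -26.1 12.7 -25.2 0.0200 0.1426 0.0166 66; -22.0 12.6 -28.9 0.0200 0.1426 0.0166 66; -17.5 12.3 -31.9 0.0200 0.1426 0.0166 66; -12.6 11.9 -34.3 0.0200 0.1426 0.0166 66; -7.3 11.3 -36.0 0.0200 0.1426 0.0166 66; -2.0 10.7 -36.8 0.0200 0.1426 0.0166 66
[ -0.2 -29.2  -7.1]
```

move_arm(
  targets="0 -29 -7 0 0 0 66; -36 11 -6 0.02 0.143 0.017 66; -35 12 -11 0.02 0.143 0.017 66; -32 12 -16 0.02 0.143 0.017 66; -30 13 -21 0.02 0.143 0.017 66; -26 13 -25 0.02 0.143 0.017 66; -22 13 -29 0.02 0.143 0.017 66; -17 12 -32 0.02 0.143 0.017 66; -13 12 -34 0.02 0.143 0.017 66; -7 11 -36 0.02 0.143 0.017 66",
)

```text
time: 13.4
position: [0.5618, -0.1598, 0.0993]
ee_rot: [-0.698, 0.711, 0.064, -0.056]
ft_force: [0.5, 0.5, 0.4]
grip_width: 0.0661
```

move_arm(
  targets="-2 11 -37 0.02 0.143 0.017 66; 0 0 0 0 0 0 66; 0 0 0 0 0 0 66",
)

```text
time: 13.78
position: [0.5664, -0.1953, 0.0899]
ee_rot: [-0.707, 0.707, 0.01, -0.013]
ft_force: [-0.4, 0.1, 0.7]
grip_width: 0.0661
```

Run:
```python
from h import *
o=bot.get_obs();print(o['time'],o['position'],o['grip_width'],o['qpos'].round(2) if hasattr(o['qpos'],'round') else o['qpos']);
p,d,c=tips(3); cv2.imwrite('pics/w8.png',p[:,:,::-1])
red=((p[:,:,0]>100)&(p[:,:,1]<60)&(p[:,:,2]<60)).astype(np.uint8)
n,l,s,ce=cv2.connectedComponentsWithStats(red)
for i in range(1,n):
    if s[i,4]<1500: continue
    ys,xs=np.nonzero(l==i);m=pts(None,c,np.c_[xs,ys]);Rc=np.array(c['R']);D=np.c_[m,np.ones(len(m))]@Rc;C=-Rc.T@np.array(c['t']).ravel();k=(.007-C[2])/D[:,2]
    w=(C+D*k[:,None])[:,:2];print(s[i],cv2.minAreaRect(w.astype(np.float32)*1000))
plan(*spose(6,-10),66,step=15)
```

```text
13.775 [ 0.56644684 -0.19531244  0.08991838] 0.06612577320975116 [-0.44  0.48 -0.04  1.05 -0.    1.1 ]
tip 1 [[34.3, -42.6, -7.2], [34.2, -42.7, -6.7], [34.4, -42.7, -9.1]]
tip -1 [[-32.1, -42.9, 2.5], [-32.0, -43.6, 2.4], [-32.1, -43.6, 6.1]]
[   53   100   130   237 15363] ((424.5911865234375, -195.10568237304688), (56.33699417114258, 180.0169677734375), 6.305291175842285)
[  276   117    81   229 15209] ((570.0665283203125, -200.02223205566406), (55.39485549926758, 179.78807067871094), 2.290675640106201)
0.3 14.4 -0.2 0.0001 -0.0004 -0.0005 66; 0.3 14.4 -0.2 0.0001 -0.0004 -0.0005 66; 0.3 14.4 -0.2 0.0001 -0.0004 -0.0005 66; 0.3 14.4 -0.2 0.0001 -0.0004 -0.0005 66; 0.2 14.4 -0.2 0.0001 -0.0004 -0.0005 66; 0.2 14.4 -0.2 0.0001 -0.0004 -0.0005 66; 0.2 14.4 -0.2 0.0001 -0.0004 -0.0005 66
```

move_arm(
  targets="2 15 1 0 -0.002 0 62; 1 15 0 0 0 0 62; 0 15 0 0 0 0 62; 0 15 0 0 0 0 62; 0 15 0 0 0 0 62; 0 15 0 0 0 0 62; 0 15 0 0 0 0 62; 0 13 0 0 0 0 62; 0 0 0 0 0 0 62; 0 0 0 0 0 0 62",
)

```text
time: 15.08
position: [0.5704, -0.1952, -0.0265]
ee_rot: [-0.706, 0.708, 0.011, -0.013]
ft_force: [0.9, 0.2, 0.1]
grip_width: 0.062
```

Run:
```python
from h import *
o=bot.get_obs();print(o['time'],o['position'],o['grip_width'],o['ft_force'])
p,d,c=tips(3); cv2.imwrite('pics/w9.png',p[:,:,::-1])
```

```text
15.075 [ 0.57039558 -0.19520182 -0.02646899] 0.061969444481534706 [0.90527405 0.1945685  0.08760178]
tip 1 [[32.3, -42.8, -2.3], [32.3, -42.8, -3.2], [32.3, -42.9, 3.4]]
tip -1 [[-30.1, -41.3, -1.2], [-30.1, -41.5, -0.6], [-30.1, -42.2, -3.0]]
```

View pics/w9.png

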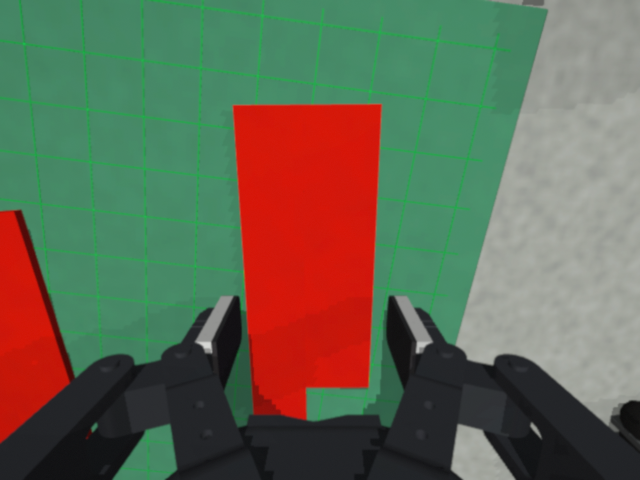

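move_arm(
  targets="0 4 0 0 0 0 62; 0 3 0 0 0 0 62; 0 1 0 0 0 0 62; 0 0 0 0 0 0 62",
)

```text
time: 15.62
position: [0.5699, -0.195, -0.0349]
ee_rot: [-0.706, 0.708, 0.011, -0.013]
ft_force: [0.3, -0.1, 0.1]
grip_width: 0.0619
```

move_arm(
  targets="0 1 0 0 0 0 62; 0 0 0 0 0 0 62",
)

```text
time: 15.88
position: [0.57, -0.195, -0.0358]
ee_rot: [-0.706, 0.708, 0.011, -0.013]
ft_force: [-0.1, -0.0, 0.1]
grip_width: 0.0622
```

move_arm(
  targets="0 1 0 0 0 0 62; 0 0 0 0 0 0 62",
)

```text
time: 16.12
position: [0.57, -0.195, -0.0369]
ee_rot: [-0.706, 0.708, 0.011, -0.013]
ft_force: [1.1, -0.5, 0.7]
grip_width: 0.0618
```

move_arm(
  targets="0 1 0 0 0 0 62; 0 0 0 0 0 0 62",
)

```text
time: 16.38
position: [0.5702, -0.1951, -0.0375]
ee_rot: [-0.706, 0.708, 0.011, -0.013]
ft_force: [-1.1, 0.7, 3.5]
grip_width: 0.0616
```

move_arm(
  targets="0 1 0 0 0 0 62; 0 0 0 0 0 0 62",
)

```text
time: 16.62
position: [0.5702, -0.1951, -0.0376]
ee_rot: [-0.706, 0.708, 0.011, -0.013]
ft_force: [-3.3, 1.9, 8.0]
grip_width: 0.0622
```

move_arm(
  targets="0 -3.8 0 0 0 0 62; 0 0 0 0 0 0 62; 0 0 0 0 0 0 57; 0 0 0 0 0 0 50; 0 0 0 0 0 0 50; 0 0 0 0 0 0 50; 0 0 0 0 0 0 50",
)

```text
time: 17.5
position: [0.57, -0.195, -0.0346]
ee_rot: [-0.706, 0.708, 0.011, -0.013]
ft_force: [-1.4, 0.6, 4.5]
grip_width: 0.0532
```

move_arm(
  targets="0 0 0 0 0 0 50; 0 0 0 0 0 0 50",
)

```text
time: 17.75
position: [0.57, -0.195, -0.0345]
ee_rot: [-0.706, 0.708, 0.011, -0.013]
ft_force: [-1.2, 1.1, 5.6]
grip_width: 0.0528
```

Run:
```python
from h import *
o=bot.get_obs();print(o['time'],o['position'],o['grip_width'],o['ft_force'])
p,d,c=tips(3); cv2.imwrite('pics/w10.png',cv2.resize(p[250:450,170:470,::-1],None,fx=2.6,fy=2.6,interpolation=cv2.INTER_CUBIC))
```

```text
17.75 [ 0.57004635 -0.19504489 -0.03452911] 0.05283755729613427 [-1.15572263  1.13555513  5.6475229 ]
tip 1 [[29.4, -43.0, 11.2], [28.8, -43.8, 11.1], [29.2, -44.2, 11.3]]
tip -1 [[-26.9, -43.3, 11.4], [-25.9, -44.1, 11.3], [-26.7, -44.5, 11.5]]
```

View pics/w10.png

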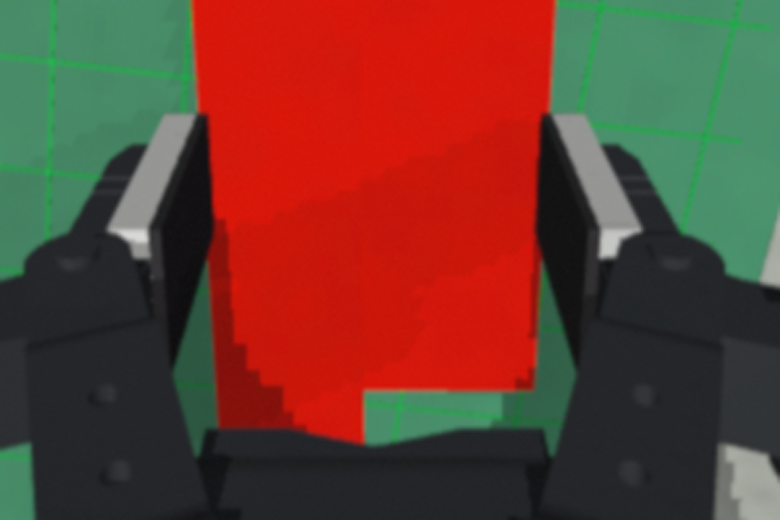

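move_arm(
  targets="0 -2 0 0 0 0 50; 0 -4 0 0 0 0 50; 0 -4 0 0 0 0 50; 0 0 0 0 0 0 50; 0 0 0 0 0 0 50",
)

```text
time: 18.42
position: [0.57, -0.195, -0.025]
ee_rot: [-0.706, 0.708, 0.011, -0.013]
ft_force: [-0.5, 0.5, 0.1]
grip_width: 0.0528
```

```bash
cat > sh.py <<'E'
from h import *
def sheetpts(show=True):
    p,d,c=snap('wrist'); o=bot.get_obs(); T=q2R(o['ee_rot'])
    red=((p[:,:,0]>60)&(p[:,:,1]<45)&(p[:,:,2]<45)&(p[:,:,0]>3*p[:,:,1].astype(int))).astype(np.uint8)
    n,l=cv2.connectedComponents(red); lab=l[250,310]; m=(cv2.erode((l==lab).astype(np.uint8),np.ones((3,3)))>0)&(d>0)
    ys,xs=np.nonzero(m); W=world(d,c,np.c_[xs,ys]); Q=(W-np.array(o['position']))@T*1e3
    A=np.c_[Q[:,[0,2]],np.ones(len(Q))]; co=np.linalg.lstsq(A,Q[:,1],rcond=None)[0]
    print('t',round(o['time'],2),'pos',np.round(o['position'],4),'grip',round(o['grip_width'],4),'f',np.round(o['ft_force'],1),'\n plane tool y = %.4f x + %.4f z + %.2f'%tuple(co),'world z',W[:,2].min().round(4),W[:,2].max().round(4),len(Q))
    # edges on fitted plane
    ys,xs=np.nonzero(l==lab); mm=pts(None,c,np.c_[xs,ys]); Rc=np.array(c['R']); D=(np.c_[mm,np.ones(len(mm))]@Rc)@T; C=(-Rc.T@np.array(c['t']).ravel()-np.array(o['position']))@T*1e3
    s=(co[2]+co[0]*C[0]+co[1]*C[2]-C[1])/(D[:,1]-co[0]*D[:,0]-co[1]*D[:,2]); E=C+D*s[:,None]
    print(' tool x',E[:,0].min().round(1),E[:,0].max().round(1),'tool z',E[:,2].min().round(1),E[:,2].max().round(1))
    for z0 in (30,50,70,85):
        b=E[np.abs(E[:,2]-z0)<1]; 
        if len(b): print('  at z',z0,'x',b[:,0].min().round(1),b[:,0].max().round(1))
    b=E[np.abs(E[:,0]-15)<1]; print('  notch: at x=15 z min',b[:,2].min().round(1)); b=E[np.abs(E[:,0]+15)<1]; print('  at x=-15 zmin, zmax',b[:,2].min().round(1),b[:,2].max().round(1))
    return p,d,c
if __name__=='__main__':
    p,d,c=sheetpts(); cv2.imwrite('pics/s.png',p[:,:,::-1])
E
python3 sh.py
```

```text
t 18.48 pos [ 0.57   -0.1949 -0.0251] grip 0.053 f [-0.8  0.6  0.2] 
 plane tool y = -0.0032 x + -0.0015 z + -41.80 world z 0.0141 0.0193 40314
 tool x -27.0 29.3 tool z -53.7 84.4
  at z 30 x -26.5 28.6
  at z 50 x -26.6 28.5
  at z 70 x -26.5 28.5
  at z 85 x -26.6 28.3
  notch: at x=15 z min -41.3
  at x=-15 zmin, zmax -50.3 84.1
```

The sheet is gripped, with a level plane and top face at z = 0.0167. Its centre is 5.8 mm along tool -z. Next I lift and carry it.

Run:
```python
from h import *
o=bot.get_obs(); R0=q2R(o['ee_rot']); p0=np.array(o['position'])+[0,0,.195]
P,R=hpose(94,5,-29.5,'lay'); print(P.round(4)); P=P+[0,0,.085]; print(P,p0)
plan(P,R,50,step=36,ang=8,p0=p0,R0=R0)
```

```text
[0.6168 0.1678 0.0891]
[0.61683782 0.16777903 0.17411693] [ 0.56996733 -0.19493452  0.1699158 ]
5.4 -0.4 32.8 -0.0014 0.0124 -0.0224 50; 5.0 -0.4 32.9 -0.0014 0.0124 -0.0224 50; 4.6 -0.3 32.9 -0.0014 0.0124 -0.0224 50; 4.2 -0.3 33.0 -0.0014 0.0124 -0.0224 50; 3.8 -0.2 33.0 -0.0014 0.0124 -0.0224 50; 3.4 -0.2 33.1 -0.0014 0.0124 -0.0224 50; 3.0 -0.2 33.1 -0.0014 0.0124 -0.0224 50; 2.6 -0.1 33.2 -0.0014 0.0124 -0.0224 50; 2.2 -0.1 33.2 -0.0014 0.0124 -0.0224 50; 1.7 -0.1 33.2 -0.0014 0.0124 -0.0224 50; 1.3 -0.1 33.2 -0.0014 0.0124 -0.0224 50
```

move_arm(
  targets="0 -25 0 0 0 0 50; 0 -40 0 0 0 0 50; 0 -40 0 0 0 0 50; 0 -40 0 0 0 0 50; 0 -35 0 0 0 0 50; 0 -15 0 0 0 0 50; 0 0 0 0 0 0 50",
)

```text
time: 19.35
position: [0.5711, -0.195, 0.1704]
ee_rot: [-0.706, 0.708, 0.012, -0.012]
ft_force: [0.0, -0.2, -0.7]
grip_width: 0.0528
```

move_arm(
  targets="5 0 33 -0.001 0.012 -0.022 50; 5 0 33 -0.001 0.012 -0.022 50; 5 0 33 -0.001 0.012 -0.022 50; 4 0 33 -0.001 0.012 -0.022 50; 4 0 33 -0.001 0.012 -0.022 50; 3 0 33 -0.001 0.012 -0.022 50; 3 0 33 -0.001 0.012 -0.022 50; 3 0 33 -0.001 0.012 -0.022 50; 2 0 33 -0.001 0.012 -0.022 50; 2 0 33 -0.001 0.012 -0.022 50",
)

```text
time: 20.6
position: [0.6113, 0.1355, 0.1691]
ee_rot: [-0.699, 0.705, 0.045, 0.106]
ft_force: [-0.2, 0.4, -0.1]
grip_width: 0.053
```

move_arm(
  targets="1 0 20 -0.001 0.012 -0.022 50; 0 0 0 0 0 0 50; 0 0 0 0 0 0 50",
)

```text
time: 20.98
position: [0.6146, 0.1539, 0.1706]
ee_rot: [-0.698, 0.705, 0.049, 0.118]
ft_force: [0.1, -0.1, -0.5]
grip_width: 0.0528
```

```bash
python3 sh.py
python3 - <<'E'
from h import *
inhut(); P,R=hpose(94,5,-29.5,'lay'); plan(P+[0,0,.085],R,50)
E
```

```text
t 21.02 pos [0.615  0.1536 0.171 ] grip 0.0529 f [-0.2  0.  -0.7] 
 plane tool y = -1.0252 x + 0.0479 z + -37.79 world z 0.1104 0.2201 52163
 tool x -78.1 24.9 tool z -80.7 98.8
  at z 30 x -76.1 24.6
  at z 50 x -77.2 24.6
  at z 70 x -77.2 24.8
  at z 85 x -77.8 11.1
  notch: at x=15 z min -30.7
  at x=-15 zmin, zmax -65.6 91.7
t 21.02 hut [113.4  -9.2  50.1] f_hut [-0.4 -0.  -0.7] grip 0.05288421505948632 
 [[1.0, -0.007, -0.003], [0.003, 0.003, 1.0], [-0.007, -1.0, 0.003]]
1.2 -2.9 14.3 -0.0031 0.0032 -0.0066 50
```

move_arm(
  targets="1 -1.5 7 -0.0015 0.0015 -0.0035 50; 0 -1.5 7 -0.0015 0.0015 -0.003 50; 0 0 0 0 0 0 50; 0 0 0 0 0 0 50",
)

```text
time: 21.52
position: [0.6173, 0.1685, 0.1755]
ee_rot: [-0.697, 0.705, 0.051, 0.122]
ft_force: [0.8, -0.0, -0.7]
grip_width: 0.0527
```

Run:
```python
from h import *
inhut(); P,R=hpose(94,5,-29.5,'lay'); plan(P+[0,0,.085],R,50)
p,d,c=snap('wrist'); cv2.imwrite('pics/w11.png',p[:,:,::-1])
print('flue cap px',proj(c,h2w(V,(123,-55,52))),proj(c,h2w(V,(112,-55,6))))
```

```text
t 21.52 hut [115.3   5.8  54.2] f_hut [ 0.6  0.  -0.9] grip 0.0526732676223653 
 [[1.0, 0.002, -0.001], [0.001, 0.001, 1.0], [0.002, -1.0, 0.001]]
-0.7 1.3 -0.8 -0.0011 0.0010 0.0021 50
flue cap px [[324.68796156 373.00076108]] [[307.14519369 331.57693988]]
```

View pics/w11.png

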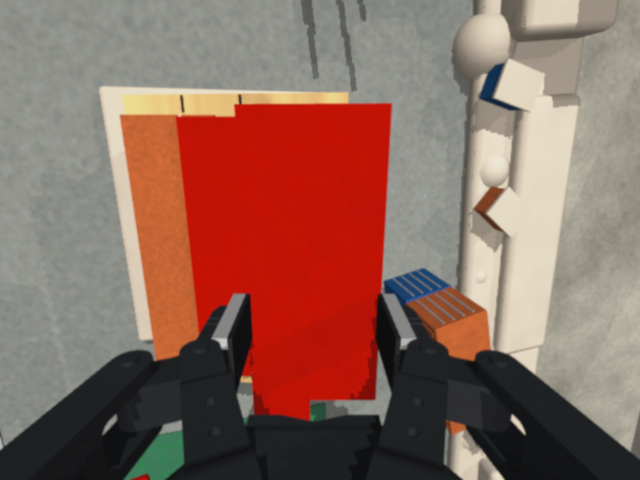

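Run:
```python
from h import *
p=cv2.imread('pics/w11.png')[:,:,::-1].astype(int); c=cams.get_calibration('wrist'); o=bot.get_obs(); T=q2R(o['ee_rot'])
r=98; s=p[r,170:260].sum(1); cols=[]
for a,b in ((175,190),(232,248)):
    g=p[r,a:b].sum(1); w=np.clip(np.median(g)-40-g,0,None); cols.append((w*np.arange(a,b)).sum()/w.sum())
U=np.array([(k,r) for k in cols]); print(U.round(1))
for u,x in zip(U,(36,72)): print('tick',x,onhut(c,[u],(x-56)/9).round(1))
# course2 butt edge brown->red on rows, z=4
for r in (130,160,200,240,270):
    row=p[r]; k=np.argmax((row[150:300,1]<35)&(row[150:300,0]>120))+150; print('butt',r,k,onhut(c,[(k-.5,r)],8).round(1))
# held sheet edges on plane tool y=-41.8
def ontool(u,y=-41.8):
    m=pts(None,c,[u]);Rc=np.array(c['R']);D=(np.c_[m,[1]]@Rc)@T;C=(-Rc.T@np.array(c['t']).ravel()-np.array(o['position']))@T*1e3
    return (C+D[0]*((y-C[1])/D[0,1])).round(1)
for u in [(236,104),(391,104),(376,399),(310,399)]: print(u,ontool(u))
```

```text
[[181.2  98. ]
 [239.6  98. ]]
tick 36 [[ 36.3 100.5  -2.2]]
tick 72 [[ 72.4 100.2   1.8]]
butt 130 178 [[35.6 81.9  8. ]]
butt 160 181 [[35.5 64.5  8. ]]
butt 200 186 [[36.  39.9  8. ]]
butt 240 190 [[35.9 13.7  8. ]]
butt 270 193 [[35.8 -7.2  8. ]]
(236, 104) [-26.2 -41.8  84.6]
(391, 104) [ 28.6 -41.8  84.5]
(376, 399) [ 29.6 -41.8 -41.5]
(310, 399) [ -0.5 -41.8 -41.5]
```

move_arm(
  targets="-2.4 9.7 -0.2 -0.001 0.001 0.002 50; -2.4 9.7 -0.2 0 0 0 50; -2.4 9.7 -0.2 0 0 0 50; -2.4 9.7 -0.2 0 0 0 50; 0 0 0 0 0 0 50",
)

```text
time: 22.2
position: [0.6162, 0.1674, 0.1338]
ee_rot: [-0.696, 0.706, 0.049, 0.121]
ft_force: [0.0, -0.4, -1.2]
grip_width: 0.0528
```

move_arm(
  targets="-2.4 9.7 0 0 0 0 50; -2.4 9.7 0 0 0 0 50; -2.4 9.7 0 0 0 0 50; -1.2 5 0 0 0 0 50; 0 0 0 0 0 0 50; 0 0 0 0 0 0 50",
)

```text
time: 22.95
position: [0.6177, 0.1677, 0.1007]
ee_rot: [-0.697, 0.705, 0.05, 0.122]
ft_force: [0.5, 0.3, -0.2]
grip_width: 0.0533
```

Run:
```python
from h import *
inhut(); p,d,c=snap('wrist'); cv2.imwrite('pics/w12.png',p[:,:,::-1]); o=bot.get_obs(); T=q2R(o['ee_rot']); p=p.astype(int)
plan(*hpose(98.3,5,-27.5,'lay'),50,step=5)
# profiles along rows: print colour transitions in row samples
for r in (150,200,240):
    row=p[r]; hs=''.join('B' if (a[0]>120 and 60<a[1]<130 and a[2]<90) else 'R' if (a[0]>120 and a[1]<45) else 'r' if (a[0]>40 and a[1]<30) else 'w' if a.min()>140 else '.' for a in row)
    import itertools; k=0; out=[]
    for ch,gp in itertools.groupby(hs):
        n=len(list(gp)); 
        if n>=1 and k>80 and k<480: out.append((ch,k,n))
        k+=n
    print(r,[o for o in out if o[2]>=2 or o[0]!='.'][:14])
```

```text
t 22.95 hut [ 97.7   5.  -18.5] f_hut [ 0.4  0.4 -0.3] grip 0.053253767446134095 
 [[1.0, 0.001, 0.0], [-0.0, 0.0, 1.0], [0.001, -1.0, 0.0]]
0.3 4.6 -0.0 -0.0002 -0.0001 0.0004 50; 0.3 4.6 -0.0 -0.0002 -0.0001 0.0004 50
150 [('R', 159, 229), ('B', 388, 1), ('.', 389, 2), ('w', 391, 4), ('.', 395, 11), ('w', 406, 112)]
200 [('w', 82, 6), ('B', 89, 75), ('R', 165, 220), ('B', 385, 1), ('.', 386, 2), ('w', 388, 6), ('.', 394, 9), ('w', 403, 108)]
240 [('B', 96, 73), ('R', 170, 213), ('B', 383, 1), ('.', 384, 16), ('w', 400, 90)]
```

move_arm(
  targets="0.3 4 0 0 0 0 50; 0.3 4 0 0 0 0 50; 0 0 0 0 0 0 50; 0 0 0 0 0 0 50",
)

```text
time: 23.5
position: [0.6198, 0.1673, 0.0926]
ee_rot: [-0.697, 0.705, 0.05, 0.122]
ft_force: [-0.4, -0.2, -0.6]
grip_width: 0.0527
```

```bash
cat > fit.py <<'E'
from h import *
inhut(); p,d,c=snap('wrist'); cv2.imwrite('pics/f.png',p[:,:,::-1]); o=bot.get_obs(); T=q2R(o['ee_rot']); g=p.astype(float)
zt=float(__import__('sys').argv[1])   # top face height of held sheet in hut
# course2 butt/left end visible; chalk line hidden or visible; held sheet butt edge
for y in (80,70,60,50,40,30):
    xs=np.arange(25,140,.2); L=proj(c,h2w(V,np.c_[xs,0*xs+y,0*xs+8])).astype(np.float32)
    s=cv2.remap(p,L[:,:1].T.copy(),L[:,1:].T.copy(),cv2.INTER_LINEAR)[0].astype(float)
    k=np.argmax(s[:,1]<45); ch=[round(float(x),1) for x,v in zip(xs,s) if v[1]>70 and 50<x<90]
    L2=proj(c,h2w(V,np.c_[xs,0*xs+y,0*xs+zt])).astype(np.float32); s2=cv2.remap(p,L2[:,:1].T.copy(),L2[:,1:].T.copy(),cv2.INTER_LINEAR)[0].astype(float)
    gr=np.abs(np.gradient(s2[:,0])); sel=(xs>62)&(xs<85); e=xs[sel][gr[sel].argmax()]; k2=np.nonzero((s2[:,1]<45)&(xs<135))[0][-1]
    print(y,'c2 butt',xs[k].round(1),'chalk',ch[:1],ch[-1:],'edge@top',e.round(1),gr[sel].max().round(0),'upper edge',xs[k2].round(1))
for x in (36,72):
    for y in (95,99):
        xs=np.arange(x-6,x+6,.2);L=proj(c,h2w(V,np.c_[xs,0*xs+y,(xs-56)/9])).astype(np.float32);s=cv2.remap(p,L[:,:1].T.copy(),L[:,1:].T.copy(),cv2.INTER_LINEAR)[0].astype(float).sum(1);w=np.clip(np.median(s)-60-s,0,None);print('tick',x,y,((w*xs).sum()/max(w.sum(),1e-9)).round(2),w.max())
# ends (y) of both sheets
for x,z,n in ((50,8,'c2'),(90,zt,'top')):
    ys=np.arange(70,110,.2);L=proj(c,h2w(V,np.c_[0*ys+x,ys,0*ys+z])).astype(np.float32);s=cv2.remap(p,L[:,:1].T.copy(),L[:,1:].T.copy(),cv2.INTER_LINEAR)[0].astype(float);print(n,'left end y',ys[np.nonzero((s[:,1]<45)&(s[:,0]>90))[0][-1]].round(1))
E
python3 fit.py 15
```

```text
t 23.5 hut [ 97.8   4.9 -26.9] f_hut [-0.5 -0.2 -0.5] grip 0.052736381103952436 
 [[1.0, -0.0, 0.0], [-0.0, 0.0, 1.0], [-0.0, -1.0, 0.0]]
80 c2 butt 35.6 chalk [] [] edge@top 70.8 2.0 upper edge 126.0
70 c2 butt 35.6 chalk [] [] edge@top 71.0 4.0 upper edge 126.2
60 c2 butt 35.6 chalk [] [] edge@top 70.6 2.0 upper edge 126.2
50 c2 butt 35.6 chalk [] [] edge@top 71.0 2.0 upper edge 126.2
40 c2 butt 35.6 chalk [] [] edge@top 71.0 2.0 upper edge 126.2
30 c2 butt 35.6 chalk [] [] edge@top 62.4 2.0 upper edge 126.2
tick 36 95 36.35 393.0
tick 36 99 36.35 420.0
tick 72 95 72.42 378.5
tick 72 99 72.46 366.5
c2 left end y 89.4
top left end y 89.2
```

move_arm(
  targets="1 0.8 0 0 0 0 50; 0 0.8 0 0 0 0 50; 0 0 0 0 0 0 50",
)

```text
time: 23.92
position: [0.6212, 0.1673, 0.0913]
ee_rot: [-0.697, 0.705, 0.05, 0.122]
ft_force: [-0.1, 0.1, -1.0]
grip_width: 0.0526
```

move_arm(
  targets="0 0.7 0 0 0 0 50; 0 0 0 0 0 0 50",
)

```text
time: 24.18
position: [0.6214, 0.1672, 0.0907]
ee_rot: [-0.697, 0.705, 0.05, 0.122]
ft_force: [0.2, 0.5, -1.3]
grip_width: 0.0532
```

move_arm(
  targets="0 0.7 0 0 0 0 50; 0 0 0 0 0 0 50",
)

```text
time: 24.42
position: [0.6215, 0.1673, 0.0904]
ee_rot: [-0.697, 0.705, 0.05, 0.122]
ft_force: [-2.8, 0.7, 3.4]
grip_width: 0.0532
```

```bash
python3 fit.py 12
```

```text
t 24.43 hut [ 98.9   5.  -29.4] f_hut [-1.9  0.4  4. ] grip 0.05321941447964033 
 [[1.0, 0.0, 0.0], [-0.0, 0.0, 1.0], [0.0, -1.0, 0.0]]
80 c2 butt 35.6 chalk [70.0] [71.2] edge@top 71.0 10.0 upper edge 127.2
70 c2 butt 35.6 chalk [70.0] [71.2] edge@top 71.0 8.0 upper edge 127.2
60 c2 butt 35.6 chalk [70.0] [71.2] edge@top 71.6 8.0 upper edge 127.2
50 c2 butt 35.6 chalk [70.2] [71.4] edge@top 71.0 6.0 upper edge 127.2
40 c2 butt 35.6 chalk [70.0] [71.4] edge@top 71.2 8.0 upper edge 127.2
30 c2 butt 35.6 chalk [70.2] [71.4] edge@top 71.2 8.0 upper edge 127.2
tick 36 95 36.24 416.0
tick 36 99 36.27 413.0
tick 72 95 72.36 372.0
tick 72 99 72.36 376.5
c2 left end y 89.4
top left end y 89.2
```

move_arm(
  targets="0 -0.3 0 0 0 0 54; 0 0 0 0 0 0 56; 0 0 0 0 0 0 58; 0 0 0 0 0 0 61; 0 0 0 0 0 0 65; 0 0 0 0 0 0 68; 0 0 0 0 0 0 68",
)

```text
time: 25.35
position: [0.6215, 0.1673, 0.0904]
ee_rot: [-0.697, 0.705, 0.05, 0.122]
ft_force: [0.2, 0.8, 0.3]
grip_width: 0.0678
```

```bash
python3 fit.py 12
```

```text
t 25.35 hut [ 98.9   5.  -29.4] f_hut [0.2 0.8 0.3] grip 0.06778040115230194 
 [[1.0, 0.0, 0.0], [-0.0, 0.0, 1.0], [0.0, -1.0, 0.0]]
80 c2 butt 35.4 chalk [70.0] [71.4] edge@top 71.0 10.0 upper edge 127.4
70 c2 butt 35.4 chalk [70.0] [71.4] edge@top 71.2 10.0 upper edge 127.4
60 c2 butt 35.6 chalk [70.2] [71.2] edge@top 71.6 10.0 upper edge 127.2
50 c2 butt 35.6 chalk [70.0] [71.4] edge@top 71.0 6.0 upper edge 127.4
40 c2 butt 35.6 chalk [70.0] [71.4] edge@top 71.2 9.0 upper edge 127.2
30 c2 butt 35.6 chalk [70.2] [71.4] edge@top 71.0 8.0 upper edge 127.4
tick 36 95 36.22 404.0
tick 36 99 36.26 398.0
tick 72 95 72.35 361.0
tick 72 99 72.32 370.0
c2 left end y 89.4
top left end y 89.2
```

Released, and neither sheet moved. Next I withdraw along the roof normal with the fingers kept clear, then move back for a final look.

move_arm(
  targets="0 -5 0 0 0 0 72; 0 -15 0 0 0 0 75; 0 -25 0 0 0 0 75; -3 -30 0 0 0 0 75; -8 -30 0 0 0 0 75; -40 -10 0 0 0 0 75; -40 0 0 0 0 0 75; -30 0 0 0 0 0 75; 0 0 0 0 0 0 75; 0 0 0 0 0 0 75",
)

```text
time: 26.65
position: [0.4785, 0.1825, 0.1741]
ee_rot: [-0.697, 0.705, 0.051, 0.123]
ft_force: [-0.2, -0.7, -0.0]
grip_width: 0.0751
```

```bash
python3 fit.py 12
python3 - <<'E'
from h import *
p,d,c=snap('wrist'); t,td,tc=snap('top'); 
for y in (84,60,30,-30,-80):
  for x in (50,85): 
    u=proj(tc,h2w(V,(x,y,8)))[0]; w=world(td,tc,[u]); R,tt=hutT(V); print((x,y),((w-tt)@R*1e3).round(1).tolist())
a=t[85:200,140:290,::-1]; cv2.imwrite('pics/end.png',np.hstack([cv2.resize(p[:,:,::-1],(480,360)),cv2.resize(a,(320,245),interpolation=cv2.INTER_CUBIC)[[*range(245)]+[0]*115]]))
E
```

```text
t 26.65 hut [-20.4   5.4  86.6] f_hut [-0.1 -0.8  0. ] grip 0.07512872669752273 
 [[1.0, 0.003, 0.001], [-0.001, 0.001, 1.0], [0.003, -1.0, 0.001]]
80 c2 butt 34.8 chalk [70.2] [73.0] edge@top 70.6 16.0 upper edge 127.2
70 c2 butt 34.8 chalk [70.4] [72.8] edge@top 71.0 14.0 upper edge 127.2
60 c2 butt 35.2 chalk [70.6] [72.6] edge@top 72.2 14.0 upper edge 127.2
50 c2 butt 35.2 chalk [70.4] [73.0] edge@top 71.0 12.0 upper edge 127.2
40 c2 butt 35.0 chalk [70.2] [73.0] edge@top 70.8 17.0 upper edge 127.2
30 c2 butt 35.0 chalk [70.4] [72.8] edge@top 71.2 14.0 upper edge 127.2
tick 36 95 36.85 246.0
tick 36 99 36.74 251.0
tick 72 95 72.9 191.5
tick 72 99 72.84 202.5
c2 left end y 89.2
top left end y 88.8
(50, 84) [[50.0, 84.2, 7.4]]
(85, 84) [[85.0, 82.3, 12.1]]
(50, 60) [[49.9, 60.5, 6.7]]
(85, 60) [[85.0, 58.5, 12.0]]
(50, 30) [[50.1, 29.2, 10.3]]
(85, 30) [[85.0, 28.5, 12.3]]
(50, -30) [[50.1, -30.6, 10.2]]
(85, -30) [[85.0, -31.6, 14.0]]
(50, -80) [[50.0, -80.1, 8.3]]
(85, -80) [[85.0, -80.5, 10.4]]
```

View pics/end.png

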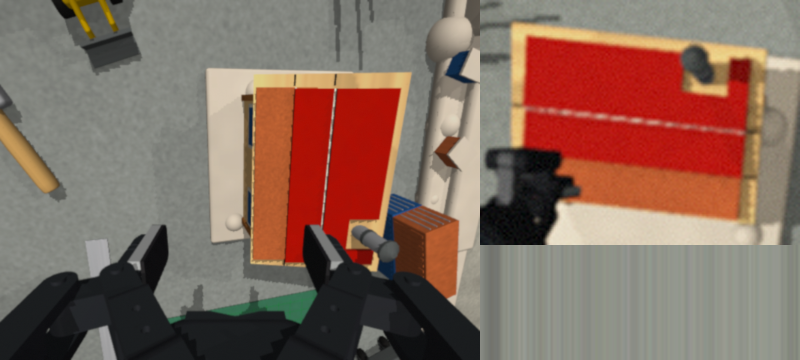

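The notch sits round the flue and the chalk line shows along the butt of the top sheet. One last check of the right-hand ends, then hand in.

```bash
sed 's/(80,70,60,50,40,30)/(20,0,-20,-40,-70,-80)/; s/(95,99)/(-94,-98)/' fit.py > fit2.py; python3 fit2.py 12 | grep -v '\[\['
```

```text
t 26.8 hut [-20.5   5.2  86. ] f_hut [ 0.3 -0.6 -0.8] grip 0.07491549892235355 
20 c2 butt 34.4 chalk [70.0] [72.2] edge@top 71.8 12.0 upper edge 126.6
0 c2 butt 34.4 chalk [69.8] [72.2] edge@top 70.0 16.0 upper edge 126.6
-20 c2 butt 34.6 chalk [69.8] [72.4] edge@top 71.2 10.0 upper edge 126.6
-40 c2 butt 34.6 chalk [69.8] [72.4] edge@top 70.2 15.0 upper edge 96.6
-70 c2 butt 34.8 chalk [72.8] [85.2] edge@top 72.8 9.0 upper edge 96.6
-80 c2 butt 34.6 chalk [79.0] [90.0] edge@top 78.6 8.0 upper edge 126.6
tick 36 -94 36.8 5.0
tick 36 -98 36.23 105.5
tick 72 -94 0.0 0.0
tick 72 -98 0.0 0.0
c2 left end y 89.2
top left end y 88.8
```

```bash
python3 -c "
from station import job
print(job.sign_off())"
```

```text
the job is handed in; nothing more can be done
None
```

I slid the slipped course back up to its chalk line and laid sheet_r, whose notch is on the flue's right (-y) side, as the top course. I handed the job in at about 27 s of robot time; it gave no verdict.

**Second course:** I pushed its lower edge up with the open fingers, never lifting it. In the last views the lower edge was about 1–2 mm below the pencil tick (limit 4 mm), the same at both ends. It is square and about 1 mm off centre.

**Top course:** Its lower edge is about 36 mm above the second course's lower edge, so it lies along the chalk line. Its left end is within about 0.4 mm of the second course's, and the notch sits round the flue. No jump in wrist force showed as the notch came down round the flue. It lay in full contact before I opened the fingers, and it did not shift on release.

**What disagreed:**
- **Fingertips:** They are about 40–50 mm behind the stated TCP, so I worked from seen and felt contact instead.
- **Grip opening:** It read 53 mm on the 56 mm sheet, but the sheet lifted level and held.
- **Camera views:** They differ by about 1 mm on the tick positions. The last automatic edge readings for the top course at y -70 and -80 were unreliable, so there I relied on the picture and the upper-edge reading.

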